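Load, shut and clamp the clay strip press, then score the strips through its slot

TASK

Lay every clay strip from the ware board flat in a lane of its own in the strip press, then swing the clear lid fully shut and push the red clamp handle all the way down, so that the strips are held flat. Then take the needle tool by its grip and score them: with its point down through the slot of the lid, at the clay, draw it slowly and steadily from the left end of the slot to the right end, taking about ten seconds, and lay it back on its wooden rest. Leave the press shut and clamped and do not disturb the pots around it.

Things in the scene. Friction and masses are not known exactly. Their poses are not given: they have to be found in the camera images.
- press: Strip press, fixed to the counter: plywood base 200 x 200 x 12 mm with a lug for the clamp at its right. Origin: underside, at the middle of its four lanes. x points away from the robot along the lanes, y left along the counter, z up. Lanes 28 mm wide (y), 130 mm long (x), floor 12 mm above the counter. Slats between them (20 mm wide) and beside them rise 5 mm above the floor, the end walls 9 mm.
- lane1 (a point): Middle of the floor of the leftmost lane (press y = +72 mm); axes as the press.
- lane2 (a point): Middle of the floor of the second lane (press y = +24 mm); axes as the press.
- lane3 (a point): Middle of the floor of the third lane (press y = -24 mm); axes as the press.
- lane4 (a point): Middle of the floor of the rightmost lane (press y = -72 mm); axes as the press.
- lid_hinge (a point): Middle of the lid's hinge line, which runs along the press's y at press x = +85 mm, z = 23.5 mm.
- lid_handle (a point): Middle of the wooden dowel handle on the lid's free edge: 14 mm thick, 56 mm long, parallel to the hinge and 186 mm from it; its two ends are free, 6 mm in front of the plate's edge, so it can be pinched end to end or pushed.
- lid (a joint): Angle of the clear lid, rad: 0 shut (level, underside 9 mm above the lane floor, top 14 mm), up to 1.92 open (leaning back past upright). It closes towards the robot and down; a stiff hinge lets it stay where left, about 1.5 N at the dowel moves it. Plate 192 mm wide (y), 5 mm thick, ending 173 mm from the hinge. A strip that is not flat in a lane keeps it from shutting.
- slot_left (a point): Where the left end of the lid's aluminium-edged slot is when the lid is shut (fixed to the press): on the slot's middle line, level with the lid's top, 2 mm inside the end. The slot is 10 mm wide, 180 mm long, along the press's y at press x = +10 mm, across all lanes. The top of a strip in its lane lies 7 mm below this point.
- slot_right (a point): The same for the right end of the slot, 176 mm from slot_left towards the press's -y.
- clamp (a joint): Angle of the toggle clamp's red handle, rad: 0 clamped (level, pointing along the press's -y), about 1.0 open (raised). It turns about an axis along the press's x at press x = -58, y = -142, z = 36 mm; a linked steel arm brings its rubber foot down on the lid's right edge. About 2 N on the grip moves it; it stays where left.
- clamp_grip (a point): Point on the middle line of the clamp's red grip, 65 mm from its pivot; the grip is 18 mm wide (along the press's x), 13 mm thick and reaches from 27 to 93 mm from the pivot.
- strip1_mid (a point): Centre of a cream clay strip, firm (leather-hard), 20 mm wide (own x), 118 mm long (own y), 7 mm thick, about 50 g. Starts flat on the ware board, a 9 mm thick pale wooden board to the left of the press.
- strip2_mid (a point): Centre of another clay strip, like strip1.
- strip3_mid (a point): Centre of another clay strip, like strip1.
- strip4_mid (a point): Centre of another clay strip, like strip1 (two to four strips are there).
- needle: The needle tool (the same thing as needle_grip); its origin is on the underside, 19 mm from needle_grip towards the point.
- needle_grip (a point): Centre of the needle tool's grey ribbed grip: 13 mm thick, 72 mm long along own y. The pin points along own +y.
- needle_tip (a point): The point of the needle tool: 74 mm from needle_grip along own +y, on the tool's axis. The pin is steel, about 2 mm thick and 38 mm long.
- rest_mid (a point): Where the middle of the needle tool's grip lies on the wooden tool rest, 27 mm above the counter; y of this point is the direction the tool lies along. The rest has two notched uprights (8 mm thick, 34 mm wide; notches 24 mm wide at the top) 26 mm either side of this point along y, and a 4 mm thick base: 44 mm between the uprights for the fingers.
- water_pot: Bystander: speckled pot, 68 mm across, 63 mm high; origin under its centre.
- slip_pot: Bystander: squat pot, 67 mm across, 34 mm high; origin under its centre.

How it is judged:
On the way, in this order (a step that is already met when the one before it is completed fails the run):
1. every strip lies flat in a lane, the lid still open (z of strip1_mid in the frame of press between 0.012 and 0.0185 m and x of strip1_mid in the frame of press between -0.009 and 0.009 m and y of strip1_mid in the frame of press between -0.08 and 0.08 m and angle between each of strip1_mid, strip2_mid, strip3_mid, strip4_mid's own z axis and vertical below 0.06 rad and z of strip2_mid in the frame of press between 0.012 and 0.0185 m and x of strip2_mid in the frame of press between -0.009 and 0.009 m and y of strip2_mid in the frame of press between -0.08 and 0.08 m and z of strip3_mid in the frame of press between 0.012 and 0.0185 m and x of strip3_mid in the frame of press between -0.009 and 0.009 m and y of strip3_mid in the frame of press between -0.08 and 0.08 m and z of strip4_mid in the frame of press between 0.012 and 0.0185 m and x of strip4_mid in the frame of press between -0.009 and 0.009 m and y of strip4_mid in the frame of press between -0.08 and 0.08 m and value of joint lid above 0.3 rad), for 0.2 s.
2. the lid is shut, the clamp still open (value of joint lid below 0.03 rad and value of joint clamp above 0.3 rad), for 0.2 s.
3. the clamp is down on the shut lid (value of joint lid below 0.03 rad and value of joint clamp below 0.08 rad), for 0.2 s.
4. the needle's point is down in the slot at the left end of the slot (all of step 3 and x of needle_tip in the frame of press between 0.004 and 0.016 m and z of needle_tip in the frame of press between 0.01 and 0.0218 m and y of needle_tip in the frame of press between 0.08 and 0.091 m), for 0.2 s.
5. the needle's point is down in the slot over the leftmost lane (all of step 3 and x of needle_tip in the frame of press between 0.004 and 0.016 m and z of needle_tip in the frame of press between 0.01 and 0.0218 m and y of needle_tip in the frame of press between 0.062 and 0.078 m), for 0.3 s.
6. the needle's point is down in the slot over the second lane (all of step 3 and x of needle_tip in the frame of press between 0.004 and 0.016 m and z of needle_tip in the frame of press between 0.01 and 0.0218 m and y of needle_tip in the frame of press between 0.016 and 0.032 m), for 0.3 s.
7. the needle's point is down in the slot over the third lane (all of step 3 and x of needle_tip in the frame of press between 0.004 and 0.016 m and z of needle_tip in the frame of press between 0.01 and 0.0218 m and y of needle_tip in the frame of press between -0.032 and -0.016 m), for 0.3 s.
8. the needle's point is down in the slot over the rightmost lane (all of step 3 and x of needle_tip in the frame of press between 0.004 and 0.016 m and z of needle_tip in the frame of press between 0.01 and 0.0218 m and y of needle_tip in the frame of press between -0.078 and -0.062 m), for 0.3 s.
9. the needle's point is down in the slot at the right end of the slot (all of step 3 and x of needle_tip in the frame of press between 0.004 and 0.016 m and z of needle_tip in the frame of press between 0.01 and 0.0218 m and y of needle_tip in the frame of press between -0.091 and -0.08 m), for 0.2 s.
At the end, for the whole second after the job is handed in: Each strip flat in a lane, lid within 0.03 rad of shut, clamp within 0.08 rad of down; scored left to right (point within 6 mm of the slot's line, at most 2.8 mm above the clay, 0.3 s or more over each lane); needle tool still on its rest, within 14 mm lengthwise and 8 mm sideways (all of step 3 and z of strip1_mid in the frame of press between 0.012 and 0.0185 m and x of strip1_mid in the frame of press between -0.009 and 0.009 m and y of strip1_mid in the frame of press between -0.08 and 0.08 m and angle between each of strip1_mid, strip2_mid, strip3_mid, strip4_mid's own z axis and vertical below 0.06 rad and z of strip2_mid in the frame of press between 0.012 and 0.0185 m and x of strip2_mid in the frame of press between -0.009 and 0.009 m and y of strip2_mid in the frame of press between -0.08 and 0.08 m and z of strip3_mid in the frame of press between 0.012 and 0.0185 m and x of strip3_mid in the frame of press between -0.009 and 0.009 m and y of strip3_mid in the frame of press between -0.08 and 0.08 m and z of strip4_mid in the frame of press between 0.012 and 0.0185 m and x of strip4_mid in the frame of press between -0.009 and 0.009 m and y of strip4_mid in the frame of press between -0.08 and 0.08 m and x of needle_grip in the frame of rest_mid between -0.008 and 0.008 m and y of needle_grip in the frame of rest_mid between -0.014 and 0.014 m and z of needle_grip in the frame of rest_mid between -0.006 and 0.008 m and angle between the y axis of needle_grip and the y axis of rest_mid, either way round below 0.2 rad and linear speed of needle below 0.02 m/s); the robot touches nothing.
It fails at once if the water pot is moved by more than 30 mm or tipped over (distance of water_pot from where it was at the start of the episode above 0.03 m or angle between water_pot's own z axis and vertical above 0.5 rad).
It fails at once if the slip pot is moved by more than 30 mm or tipped over (distance of slip_pot from where it was at the start of the episode above 0.03 m or angle between slip_pot's own z axis and vertical above 0.5 rad).
Of strip1, strip2, strip3, strip4 only 2 to 4 are there at a start; the rules pass over those that are not, and their reading is None.
At some moment in a run one of strip1, strip2, strip3, strip4, needle may be knocked a few centimetres aside while the robot is not near it.
Once in a run the grip may slacken for a moment while it holds something.
It also fails if it takes over 210 s, if anything falls off the work surface, if the arm or the gripper's body presses on something with over 40 N, if the wrist force passes 120 N, or if a joint passes its speed limit or range.

ROBOT

A 6-joint arm with a two-finger parallel gripper is mounted at the origin on a cart in front of the work surface, level with it; the furniture and walls round the work are solid. World frame = base frame: x ahead of the robot, y to its left, z up, the work surface at z = 0. Lengths are in m, angles in rad, forces in N, time in s.
With the tool pointing down it reaches from about 0.225 to 0.875 m from the base axis. Payload 3.4 kg.
Tool frame: the origin (TCP) lies at the very end of the fingers, on their centre line; the grasp point (between the pads) lies 19 mm behind it (manip.pinch_z is the distance from the TCP to the grasp point, in m); z points along the fingers, y is the line along which they close (so a half turn about z gives the same grasp; the last joint's range is limited). The gripper opens to 85 mm and grips with 20 to 120 N. Pads are 22 mm wide; open, the fingers measure 114 mm over their backs; the gripper's body (76 mm by 85 mm) begins 54 mm behind the grasp point. The pads swing forward as they close: fully open they stand 13 mm farther back than shut.
Start: joints at [-1.248, 0.276, 1.505, -0, 1.361, -0.121], TCP at [0.247, -0.519, 0.204] pointing down, gripper open.
Joint ranges: [-2.89, 2.89], [-0.75, 2.08], [0.22, 2.7], [-1.18, 4.32], [0.11, 2.71], [-2.7, 2.7]. Speed limits (rad/s): [2.57, 2.57, 3.14, 3.14, 3.14, 3.14].

INTERFACE

Orientations are given as a unit quaternion [w, x, y, z].
In Python, from rig import manip gives the robot as it stands. The module is installed in compiled form; this text tells all that it offers.
- The arm moves only by the shell command python3 -m jog 'ROWS' [FORCE]. ROWS is JSON, a list of rows, each an object of numbers: "dx", "dy", "dz": the shift along the tool's x, y, z each as a share of 25 cm, from -1 to 1; "ax", "ay", "az": the turn, a rotation vector about the tool's x, y, z each as a share of 90 degrees, from -1 to 1; "grip": the opening, from -1 (shut) to 1 (fully open), so that 0 is half open. A call has 1 to 5 rows; each row is the pose to reach, as a shift and turn from the pose commanded when the call began, along the tool's axes at that moment; what a row does not reach only later rows make up. A row lasts 1/12 s, in which the tool goes at most 41.7 mm and 7.16 degrees, less where a joint would pass 70% of its speed; a pose out of reach is approached as far as the arm can. A call with a number of a shift or a turn outside -1 to 1 is refused whole. A call with a gripper value outside its range is refused whole. The fingers move at their own pace and stop on an object; FORCE is the grip in N (left out, the last holds). Time passes only in rows, so rows that repeat a pose let the fingers close. It gives the time, the measured TCP pose, the force, the opening and the grip force at its end, in the units of the state.
- manip.get_state(): the state, without advancing time (a new reading comes with each control period).
- manip.get_image(name): name is "scene" or "top"; returns a dict with "img" (480x640x3 uint8, red, green, blue), "mtx" (3x3 intrinsics, pixels), "world_to_cam" (4x4, takes a point from world to camera coordinates). Camera axes: x right, y down, z forward; pixel columns grow to the right and rows downward; lengths in m; the calibration is good to about 2 mm. A picture is of the moment at which its call begins. There is no depth.
- manip.sign_off(): hands the job in; it is judged then, once.
The state is a dict: "clock": time; "qpos": joint angles; "qd": joint speeds; "effort": joint torques, N m; "position": TCP position; "ee_rot": TCP orientation; "contact_force": force on the tool from outside, world axes, zero at the start; "moment": the same for the moment, N m; "width": finger opening in m; "gripper_force": force on a finger pad.
Only numpy, scipy, OpenCV 4.12 (cv2) and the standard library are available. Lean on these libraries where they do the work, as an engineer would, in place of code of your own. Each camera call takes 0.05 s, during which the arm holds its last target. There are 200 camera calls.

## Working session

There is one attempt and no reset: what is moved stays moved. The work goes in short steps, Python scripts to look and compute and a shell command to move; the robot and the scene stay as the last step left them, time stands still between calls to the robot, and variables do not carry over. Pictures are saved under pics/ and viewed, at most 14 in all, crops included, and the job is handed in when it is done.

```bash
ls; mkdir -p pics; python3 - <<'E'
from rig import manip
import cv2
for n in("scene","top"):
    d=manip.get_image(n); cv2.imwrite(f"pics/{n}0.png",d["img"][:,:,::-1]); print(n,d["mtx"].tolist(),d["world_to_cam"].round(4).tolist())
print(manip.get_state(), manip.pinch_z)
E
```

```text
pics
scene [[513.6405471964674, 0.0, 322.6478033122214], [0.0, 513.6405471964674, 241.4340487055827], [0.0, 0.0, 1.0]] [[0.8212, -0.5706, 0.0072, -0.5493], [-0.44, -0.6411, -0.6288, 0.126], [0.3635, 0.5132, -0.7775, 1.1189], [0.0, 0.0, 0.0, 1.0]]
top [[577.0160587345822, 0.0, 308.175076457137], [0.0, 577.0160587345822, 242.10920062717344], [0.0, 0.0, 1.0]] [[-0.4566, -0.8896, -0.0075, 0.0433], [-0.824, 0.4261, -0.3735, 0.527], [0.3354, -0.1643, -0.9276, 1.4195], [0.0, 0.0, 0.0, 1.0]]
{'clock': 0.1, 'qpos': array([-1.24801471e+00,  2.76539719e-01,  1.50600657e+00, -1.73324892e-06,
        1.36069910e+00, -1.20998706e-01]), 'qd': array([-0.00071191, -0.00173119, -0.00496823,  0.00201917, -0.00021417,
       -0.0010913 ]), 'effort': array([ 8.41216370e-04, -4.17703593e+01, -2.46405745e+01, -3.01735445e-04,
        5.84172114e-03,  2.83515355e-06]), 'position': array([ 0.24671107, -0.51881397,  0.20332169]), 'ee_rot': array([-8.22080315e-04,  9.75482844e-01,  2.20073938e-01, -8.40752003e-05]), 'contact_force': array([ 0.14772862, -0.61195548, -0.16638258]), 'moment': array([-0.04833251,  0.02356929, -0.03988484]), 'gripper_force': 0.0, 'width': 0.08538405079702242} 0.0187
```

View pics/scene0.png

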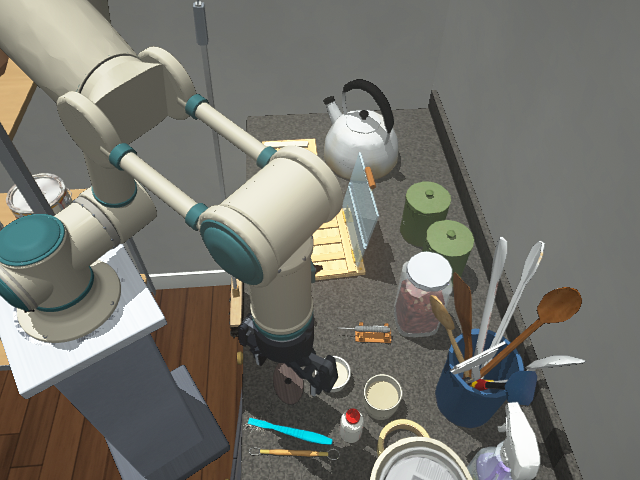

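View pics/top0.png

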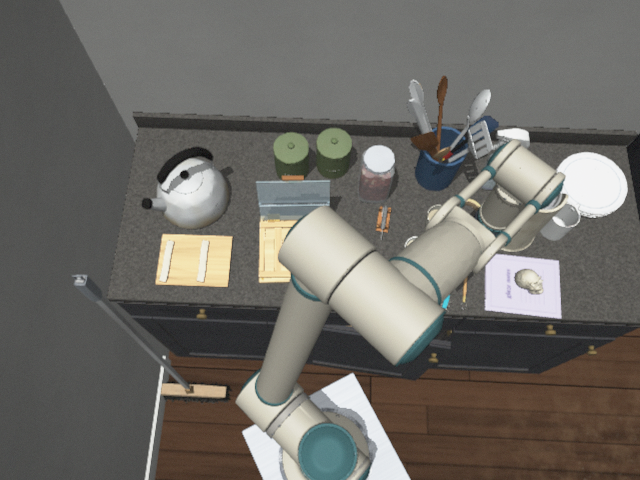

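The scene view shows the press at about (335,225) with the lid open, and the needle on its orange rest at (370,332). The top view shows the ware board at (195,260) with two strips, at (167,260) and (204,260). It also shows the press at (295,250), partly hidden by the arm, and the rest at (384,220).

```bash
cat > util.py <<'E'
import numpy as np, cv2, sys
from rig import manip
from scipy.spatial.transform import Rotation as R
def cam(name):
    d=manip.get_image(name); return d
def ray(d,u,v,z):
    W=d["world_to_cam"]; Rm,t=W[:3,:3],W[:3,3]; c=-Rm.T@t
    r=Rm.T@np.linalg.inv(d["mtx"])@[u,v,1.]; return c+r*(z-c[2])/r[2]
def proj(d,p):
    W=d["world_to_cam"]; q=d["mtx"]@(W[:3,:3]@np.asarray(p)+W[:3,3]); return q[:2]/q[2]
def crop(d,box,f,name):
    x0,y0,x1,y1=box; i=d["img"][y0:y1,x0:x1,::-1]
    cv2.imwrite(f"pics/{name}.png",cv2.resize(i,None,fx=f,fy=f,interpolation=cv2.INTER_CUBIC))
def tri(pairs):  # pairs (d,u,v): closest point of the rays
    A=np.zeros((3,3));b=np.zeros(3)
    for d,u,v in pairs:
        W=d["world_to_cam"];Rm,t=W[:3,:3],W[:3,3];c=-Rm.T@t
        r=Rm.T@np.linalg.inv(d["mtx"])@[u,v,1.];r/=np.linalg.norm(r);P=np.eye(3)-np.outer(r,r);A+=P;b+=P@c
    return np.linalg.solve(A,b)
def pose():
    s=manip.get_state();q=s["ee_rot"];return s,np.array(s["position"]),R.from_quat([q[1],q[2],q[3],q[0]])
def goto(p,yaw=None,Rt=None):
    "shares (shift, turn) from the measured pose to TCP p, tool down with tool x at yaw"
    s,p0,R0=pose()
    if Rt is None: Rt=R.from_euler('z',yaw)*R.from_euler('x',np.pi)
    dp=R0.inv().apply(np.array(p)-p0)/.25; rv=(R0.inv()*Rt).as_rotvec()/(np.pi/2)
    print("shift",dp.round(4),"turn",rv.round(4))
E
python3 - <<'E'
from util import *
d=cam("top"); print("cam",-d["world_to_cam"][:3,:3].T@d["world_to_cam"][:3,3])
for u,v,z in[(160,235,.009),(232,236,.009),(157,285,.009),(228,286,.009),(167,260,.016),(204,260,.016),(258,282,.012),(384,220,.027),(190,190,.1),(330,180,.2)]: print(u,v,ray(d,u,v,z).round(3))
hsv=cv2.cvtColor(d["img"],cv2.COLOR_RGB2HSV)
sub=hsv[225:295,150:240]; print(hsv[260,167],hsv[260,185],hsv[260,204])
s,p,r=pose(); print(r.as_matrix().round(3))
crop(d,(150,160,410,300),3,"crop0")
E
```

```text
cam [-0.02215542  0.0472383   1.5139249 ]
160 235 [0.734 0.143 0.009]
232 236 [ 0.638 -0.037  0.009]
157 285 [0.599 0.206 0.009]
228 286 [0.508 0.034 0.009]
167 260 [0.652 0.154 0.016]
204 260 [0.604 0.062 0.016]
258 282 [ 0.479 -0.043  0.012]
384 220 [ 0.477 -0.437  0.027]
190 190 [0.775 0.015 0.1  ]
330 180 [ 0.58  -0.314  0.2  ]
[ 26  17 239] [ 23  67 244] [ 26  16 239]
[[ 0.903  0.429 -0.   ]
 [ 0.429 -0.903  0.001]
 [ 0.    -0.001 -1.   ]]
```

View pics/crop0.png

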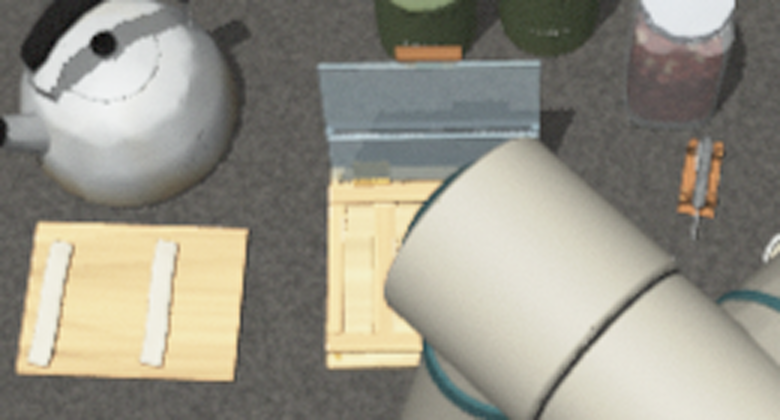

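```bash
cat >> util.py <<'E'
def strips(d,box,z,smax=40,amin=100):
    x0,y0,x1,y1=box; h=cv2.cvtColor(d["img"],cv2.COLOR_RGB2HSV)[y0:y1,x0:x1]
    m=((h[...,1]<smax)&(h[...,2]>200)).astype(np.uint8); out=[]
    for c in cv2.findContours(m,cv2.RETR_EXTERNAL,cv2.CHAIN_APPROX_NONE)[0]:
        if cv2.contourArea(c)<amin: continue
        mm=np.zeros_like(m);cv2.drawContours(mm,[c],-1,1,-1);v,u=np.nonzero(mm)
        P=np.array([ray(d,a+x0,b+y0,z)[:2] for a,b in zip(u,v)],np.float32)
        (c0,(w,l),a)=cv2.minAreaRect(P); b=cv2.boxPoints((c0,(w,l),a))
        e=(b[1]-b[0]) if np.linalg.norm(b[1]-b[0])>np.linalg.norm(b[2]-b[1]) else b[2]-b[1]
        e=e*np.sign(e[0]) ; print("px",u.mean()+x0,v.mean()+y0,"c",np.round(P.mean(0),4),np.round(c0,4),"size",round(w,4),round(l,4),"yaw",np.degrees(np.arctan2(e[1],e[0])).round(1))
E
python3 - <<'E'
from util import *
d=cam("top"); strips(d,(150,225,240,295),.016)
goto([0.50,-0.20,0.40],-.47)
E
```

```text
px 202.5109489051095 260.85036496350364 c [0.6043 0.0669] [0.6055 0.066 ] size 0.0196 0.1206 yaw -29.9
px 166.2109090909091 260.71272727272725 c [0.6509 0.1561] [0.6517 0.1556] size 0.0193 0.1206 yaw -32.0
shift [ 1.4627 -0.7183 -0.7848] turn [-7.000e-04  3.000e-04  5.817e-01]
```

```bash
python3 -m jog '[{"dz":-0.16,"az":0.075,"grip":1},{"dz":-0.32,"az":0.15,"grip":1},{"dz":-0.48,"az":0.225,"grip":1},{"dz":-0.64,"az":0.3,"grip":1},{"dz":-0.78,"az":0.375,"grip":1}]' 40; python3 -m jog '[{"az":0.07,"grip":1},{"az":0.14,"grip":1},{"az":0.207,"grip":1},{"az":0.207,"grip":1}]'
python3 -c "
from util import *
goto([0.6043,0.0665,0.25],np.radians(-30))"
```

```text
shift [ 2.2972 -1.5013 -0.1839] turn [-7.000e-04  3.000e-04  6.159e-01]schema error: expected keys dx, dy, dz, ax, ay, az, grip
schema error: expected keys dx, dy, dz, ax, ay, az, grip
```

```bash
python3 -m jog '[{"dx":0,"dy":0,"dz":-0.16,"ax":0,"ay":0,"az":0.075,"grip":1},{"dx":0,"dy":0,"dz":-0.32,"ax":0,"ay":0,"az":0.15,"grip":1},{"dx":0,"dy":0,"dz":-0.48,"ax":0,"ay":0,"az":0.225,"grip":1},{"dx":0,"dy":0,"dz":-0.64,"ax":0,"ay":0,"az":0.3,"grip":1},{"dx":0,"dy":0,"dz":-0.78,"ax":0,"ay":0,"az":0.375,"grip":1}]' 40; python3 -m jog '[{"dx":0,"dy":0,"dz":0,"ax":0,"ay":0,"az":0.07,"grip":1},{"dx":0,"dy":0,"dz":0,"ax":0,"ay":0,"az":0.14,"grip":1},{"dx":0,"dy":0,"dz":0,"ax":0,"ay":0,"az":0.24,"grip":1},{"dx":0,"dy":0,"dz":0,"ax":0,"ay":0,"az":0.24,"grip":1},{"dx":0,"dy":0,"dz":0,"ax":0,"ay":0,"az":0.24,"grip":1}]'
python3 -c "
from util import *
goto([0.6043,0.0665,0.25],np.radians(-30))"
```

```text
clock: 0.62
position: [0.2468, -0.5191, 0.4018]
ee_rot: [0.001, 0.997, -0.075, 0.0]
contact_force: [1.1, -1.1, -0.1]
width: 0.0853
gripper_force: 0.0
clock: 1.03
position: [0.2468, -0.5192, 0.3989]
ee_rot: [-0.0, 0.966, -0.258, -0.0]
contact_force: [-0.1, 0.9, -0.1]
width: 0.0855
gripper_force: 0.0
shift [ 0.0695 -2.7438  0.5963] turn [-0.0002  0.0002  0.0006]
```

```bash
M='x'; for i in 1; do python3 -m jog '[{"dx":0.02,"dy":-0.8,"dz":0,"ax":0,"ay":0,"az":0,"grip":1},{"dx":0.02,"dy":-0.8,"dz":0,"ax":0,"ay":0,"az":0,"grip":1},{"dx":0.02,"dy":-0.8,"dz":0,"ax":0,"ay":0,"az":0,"grip":1},{"dx":0.02,"dy":-0.8,"dz":0,"ax":0,"ay":0,"az":0,"grip":1},{"dx":0.02,"dy":-0.8,"dz":0,"ax":0,"ay":0,"az":0,"grip":1}]'; python3 -m jog '[{"dx":0.02,"dy":-0.8,"dz":0,"ax":0,"ay":0,"az":0,"grip":1},{"dx":0.02,"dy":-0.8,"dz":0,"ax":0,"ay":0,"az":0,"grip":1},{"dx":0.02,"dy":-0.8,"dz":0,"ax":0,"ay":0,"az":0,"grip":1},{"dx":0.02,"dy":-0.8,"dz":0,"ax":0,"ay":0,"az":0,"grip":1},{"dx":0.02,"dy":-0.8,"dz":0,"ax":0,"ay":0,"az":0,"grip":1}]';python3 -m jog '[{"dx":0.02,"dy":-0.8,"dz":0,"ax":0,"ay":0,"az":0,"grip":1},{"dx":0.02,"dy":-0.8,"dz":0,"ax":0,"ay":0,"az":0,"grip":1},{"dx":0.02,"dy":-0.8,"dz":0,"ax":0,"ay":0,"az":0,"grip":1},{"dx":0.02,"dy":-0.8,"dz":0,"ax":0,"ay":0,"az":0,"grip":1},{"dx":0.02,"dy":-0.8,"dz":0,"ax":0,"ay":0,"az":0,"grip":1}]';done|grep pos
python3 - <<'E'
from util import *
goto([0.6043,0.0665,0.25],np.radians(-30))
d=cam("top");crop(d,(240,150,440,300),4,"crop1")
e=cam("scene");crop(e,(230,120,430,270),4,"crop1s")
np.save("d1.npy",d,allow_pickle=True);np.save("e1.npy",e,allow_pickle=True)
E
```

```text
position: [0.3518, -0.3458, 0.3992]
position: [0.4559, -0.1748, 0.3992]
position: [0.5602, -0.0038, 0.3988]
shift [ 0.014  -0.3313  0.5954] turn [-0.0005  0.0002  0.0028]
```

View pics/crop1.png

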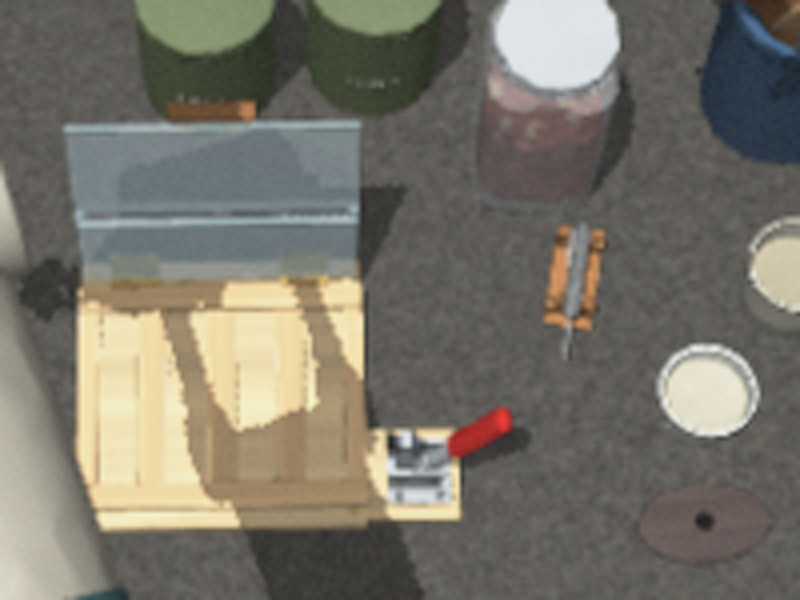

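View pics/crop1s.png

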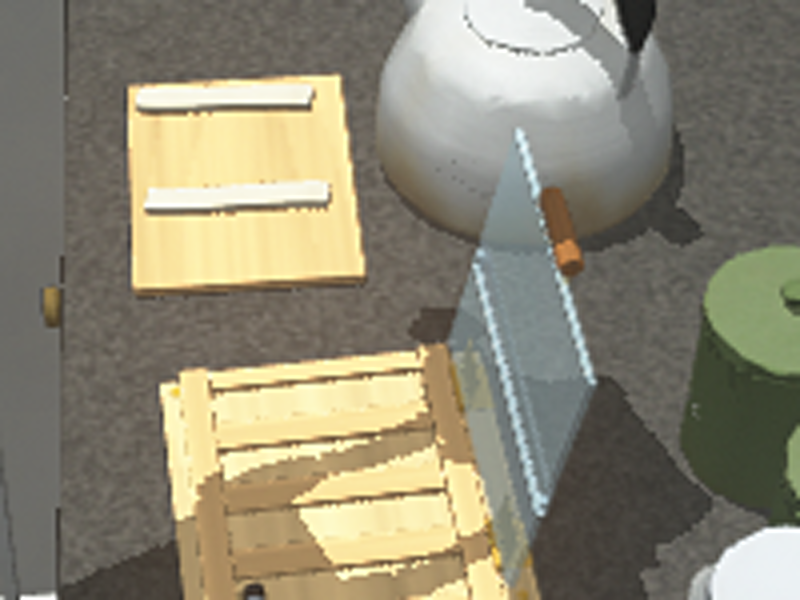

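Top crop: the press's front right corner is at full-image (332,282), its lug and red clamp are raised at (360,258), and the lid is open. The rest is at (384,219) with the pin pointing towards the robot, and two pots are at (417,247) and (438,218). Scene crop: both strips lie flat on the board, and the press's front left corner is at about (270,216).

```bash
python3 - <<'E'
from util import *
d=np.load("d1.npy",allow_pickle=True).item();e=np.load("e1.npy",allow_pickle=True).item()
for n,D,u,v,z in[("FL0",d,259.3,282.3,0),("FR0",d,332,282.2,0),("FL12",d,259.3,277.5,.012),("BL21",d,259.3,221,.021),("BR21",d,330.8,219.5,.021),("sFL12",e,270.5,215.75,.012),("sBL21",e,336.2,206.7,.021),
 ("hingelineL",d,240+82/4,150+282/4,.0235),("hingeR",d,240+358/4,150+280/4,.0235)]:
    print(n,ray(D,u,v,z).round(4))
big=cv2.resize(d["img"][210:290,255:370,::-1],None,fx=6.5,fy=6.5,interpolation=cv2.INTER_CUBIC);lab=cv2.cvtColor(big,cv2.COLOR_BGR2LAB);lab[...,0]=cv2.createCLAHE(6,(8,8)).apply(lab[...,0]);cv2.imwrite("pics/crop2.png",cv2.cvtColor(lab,cv2.COLOR_LAB2BGR))
E
```

```text
FL0 [ 0.481 -0.047  0.   ]
FR0 [ 0.3895 -0.2249  0.    ]
FL12 [ 0.4895 -0.0522  0.012 ]
BL21 [ 0.6387 -0.1237  0.021 ]
BR21 [ 0.5497 -0.3057  0.021 ]
sFL12 [ 0.4806 -0.0467  0.012 ]
sBL21 [ 0.6262 -0.12    0.021 ]
hingelineL [ 0.6374 -0.1271  0.0235]
hingeR [ 0.5491 -0.3012  0.0235]
```

View pics/crop2.png

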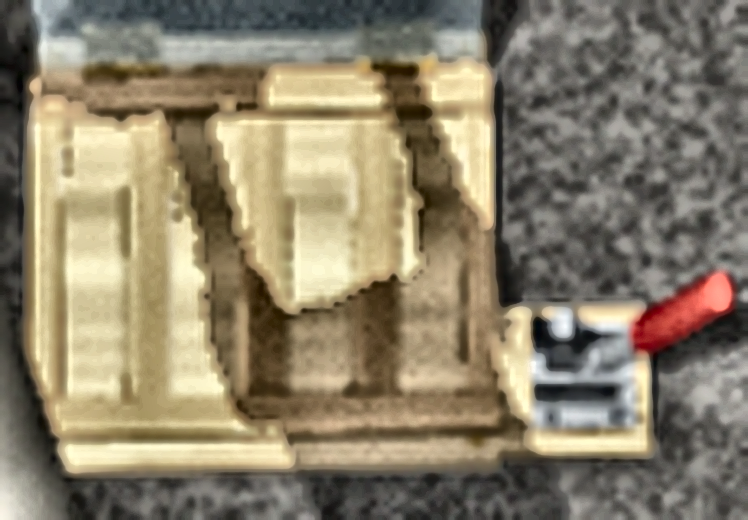

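The CLAHE crop shows the press front edge from (265,282) to (332,282). Lane floors are centred near crop columns 96, 206, 320 and 432, the front wall's inner edge is at row 398 and the rear wall's foot at row 118.

```bash
python3 - <<'E'
from util import *
d=np.load("d1.npy",allow_pickle=True).item();e=np.load("e1.npy",allow_pickle=True).item()
for yaw in(-26.5,-27.2):
  o=np.array([.5242,-.1817]); a=np.radians(yaw); X=np.array([np.cos(a),np.sin(a)]);Y=np.array([-X[1],X[0]])
  for n,u,v,z in[("mid",264,300,.012),("l1",96,300,.012),("l4",432,300,.012),("front",320,398,.021),("rear",310,118,.012),("FL0",(259.3-255)*6.5,(282.3-210)*6.5,0),("FR0",(332-255)*6.5,(282.2-210)*6.5,0)]:
    p=ray(d,u/6.5+255,v/6.5+210,z)[:2]-o; print(yaw,n,(p@X*1000).round(1),(p@Y*1000).round(1))
  T=lambda p:np.r_[o+X*p[0]+Y*p[1],p[2]]
  for D,nm,b,f in((e,"s",(260,190,370,285),6.5),):
    im=D["img"][b[1]:b[3],b[0]:b[2],::-1].copy();im=cv2.resize(im,None,fx=f,fy=f,interpolation=cv2.INTER_CUBIC)
    for y in(72,24,-24,-72):
      q=[((proj(D,T((sx*.065,y*.001+sy*.014,.012)))-b[:2])*f).astype(int).tolist() for sx,sy in((1,1),(1,-1),(-1,-1),(-1,1))]
      cv2.polylines(im,[np.array(q)],True,(0,0,255),1)
    cv2.imwrite(f"pics/chk{int(-yaw)}.png",im)
E
```

```text
-26.5 mid -27.9 0.7
-26.5 l1 -26.8 72.6
-26.5 l4 -28.9 -71.1
-26.5 front -75.6 -22.9
-26.5 rear 56.6 -19.7
-26.5 FL0 -98.8 101.3
-26.5 FR0 -101.3 -98.8
-27.2 mid -27.9 0.4
-27.2 l1 -27.7 72.2
-27.2 l4 -28.0 -71.5
-27.2 front -75.3 -23.9
-27.2 rear 56.8 -19.0
-27.2 FL0 -100.0 100.1
-27.2 FR0 -100.1 -100.0
```

View pics/chk26.png

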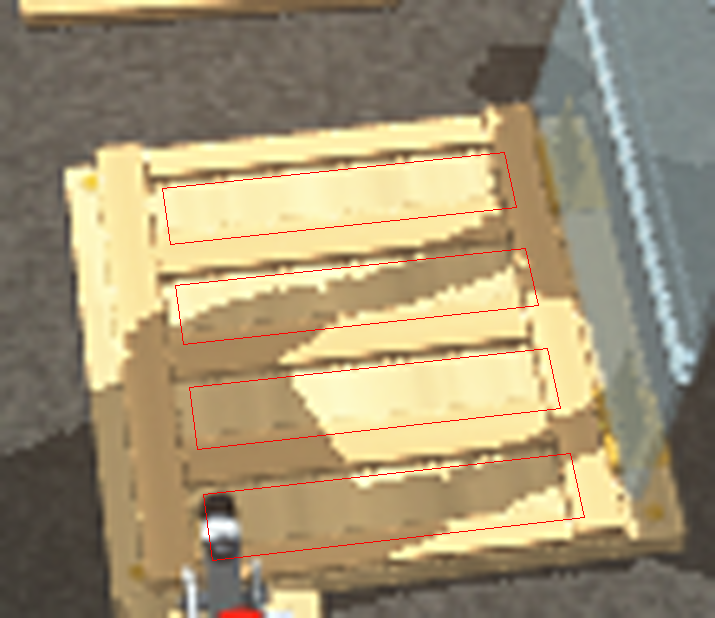

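The overlay shows the lane outlines correct in y but a few mm too far in +x. I'll refine x with the wall edges.

```bash
python3 - <<'E'
from util import *
e=np.load("e1.npy",allow_pickle=True).item()
o=np.array([.5242,-.1817]); a=np.radians(-27); X=np.array([np.cos(a),np.sin(a)]);Y=np.array([-X[1],X[0]])
for n,u,v,z in[("rear1",498,175,.012),("rear3",543,375,.012),("rear2",522,275,.012),("front1",153,210,.021),("front2",168,300,.021),("FLtop",66,172,.012)]:
    p=ray(e,u/6.5+260,v/6.5+190,z)[:2]-o; print(n,(p@X*1000).round(1),(p@Y*1000).round(1))
s,p,r=pose(); print(s["position"],np.degrees(r.as_euler("xyz")))
strips(e,(260,130,320,180),.016)
goto([0.6045,0.0668,0.06],np.radians(-30))
E
```

```text
rear1 60.2 75.7
rear3 61.5 -21.4
rear2 61.4 25.9
front1 -70.6 67.2
front2 -69.0 23.4
FLtop -101.2 98.2
[ 0.561184   -0.0022963   0.39773344] [-1.79893250e+02  1.07142389e-01 -2.94790050e+01]
px 288.22429906542055 168.2803738317757 c [0.6051 0.0681] [0.6058 0.0675] size 0.0186 0.1196 yaw -30.1
px 285.5 143.4851485148515 c [0.6524 0.1567] [0.6525 0.1566] size 0.0188 0.1194 yaw -31.2
shift [ 0.0173 -0.3233  1.3515] turn [-0.0012  0.0012  0.0058]
```

```bash
python3 -m jog '[{"dx":0.017,"dy":-0.323,"dz":0.8,"ax":0,"ay":0,"az":0.005,"grip":0.1},{"dx":0.017,"dy":-0.323,"dz":0.8,"ax":0,"ay":0,"az":0.005,"grip":0.1},{"dx":0.017,"dy":-0.323,"dz":0.8,"ax":0,"ay":0,"az":0.005,"grip":0.1},{"dx":0.017,"dy":-0.323,"dz":0.8,"ax":0,"ay":0,"az":0.005,"grip":0.1},{"dx":0.017,"dy":-0.323,"dz":0.8,"ax":0,"ay":0,"az":0.005,"grip":0.1}]'; python3 -m jog '[{"dx":0,"dy":0,"dz":0.55,"ax":0,"ay":0,"az":0,"grip":0.1},{"dx":0,"dy":0,"dz":0.55,"ax":0,"ay":0,"az":0,"grip":0.1},{"dx":0,"dy":0,"dz":0.55,"ax":0,"ay":0,"az":0,"grip":0.1},{"dx":0,"dy":0,"dz":0.55,"ax":0,"ay":0,"az":0,"grip":0.1},{"dx":0,"dy":0,"dz":0.55,"ax":0,"ay":0,"az":0,"grip":0.1}]'
python3 - <<'E'
from util import *
goto([0.6048,0.0674,0.0115],np.radians(-30))
e=cam("scene");strips(e,(260,130,320,180),.016,amin=40); crop(e,(240,110,340,185),7,"g1")
E
```

```text
clock: 2.8
position: [0.6013, 0.0583, 0.2045]
ee_rot: [0.0, 0.965, -0.262, 0.0]
contact_force: [-0.1, 0.1, -0.1]
width: 0.047
gripper_force: 0.0
clock: 3.22
position: [0.5974, 0.0578, 0.0637]
ee_rot: [0.002, 0.965, -0.262, -0.005]
contact_force: [-0.6, -0.3, -0.4]
width: 0.0473
gripper_force: 0.0
shift [ 0.008  -0.0494  0.2086] turn [ 0.0036  0.0056 -0.004 ]
px 279.3538461538462 168.7923076923077 c [0.5846 0.0797] [0.5871 0.0782] size 0.0183 0.0764 yaw -30.4
px 272.1125 143.9625 c [0.6207 0.1759] [0.6204 0.1759] size 0.0168 0.0444 yaw -34.3
px 299.4025974025974 142.98701298701297 c [0.6853 0.1368] [0.6855 0.1367] size 0.0169 0.0417 yaw -34.3
```

View pics/g1.png

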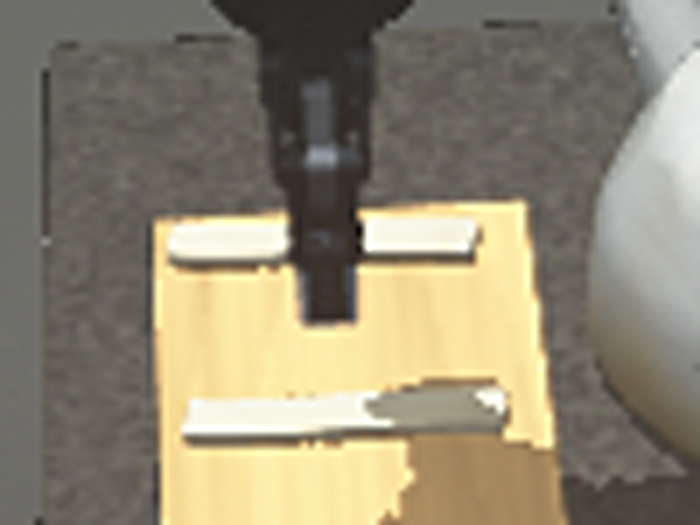

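The gripper is a little short of the near strip (crop row 415). The remaining shift is already computed.

```bash
python3 -m jog '[{"dx":0.008,"dy":-0.049,"dz":0.1,"ax":0.0036,"ay":0.0056,"az":-0.004,"grip":0.1},{"dx":0.008,"dy":-0.049,"dz":0.1,"ax":0.0036,"ay":0.0056,"az":-0.004,"grip":0.1},{"dx":0.008,"dy":-0.049,"dz":0.15,"ax":0.0036,"ay":0.0056,"az":-0.004,"grip":0.1},{"dx":0.008,"dy":-0.049,"dz":0.18,"ax":0.0036,"ay":0.0056,"az":-0.004,"grip":0.1},{"dx":0.008,"dy":-0.049,"dz":0.18,"ax":0.0036,"ay":0.0056,"az":-0.004,"grip":0.1}]'
python3 - <<'E'
from util import *
goto([0.6048,0.0674,0.0115],np.radians(-30))
E
```

```text
clock: 3.68
position: [0.6093, 0.0678, 0.0237]
ee_rot: [-0.001, 0.966, -0.259, 0.005]
contact_force: [-0.1, 0.1, -0.1]
width: 0.0465
gripper_force: 0.0
shift [-0.0152  0.0107  0.0488] turn [-0.0032 -0.0054 -0.0001]
```

```bash
python3 -m jog '[{"dx":-0.01,"dy":0.008,"dz":0.02,"ax":-0.0032,"ay":-0.0054,"az":0,"grip":0.1},{"dx":-0.01,"dy":0.008,"dz":0.035,"ax":-0.0032,"ay":-0.0054,"az":0,"grip":0.1},{"dx":-0.01,"dy":0.008,"dz":0.045,"ax":-0.0032,"ay":-0.0054,"az":0,"grip":0.1},{"dx":-0.01,"dy":0.008,"dz":0.045,"ax":-0.0032,"ay":-0.0054,"az":0,"grip":0.1},{"dx":-0.01,"dy":0.008,"dz":0.045,"ax":-0.0032,"ay":-0.0054,"az":0,"grip":0.1}]'
python3 - <<'E'
from util import *
goto([0.6048,0.0674,0.0115],np.radians(-30))
E
```

```text
clock: 4.1
position: [0.6066, 0.0678, 0.0122]
ee_rot: [-0.0, 0.966, -0.259, 0.0]
contact_force: [-0.5, -0.1, 1.1]
width: 0.0467
gripper_force: 0.0
shift [-0.0054  0.0048  0.003 ] turn [-0.0004 -0.0003 -0.0002]
```

```bash
python3 -m jog '[{"dx":-0.005,"dy":0.004,"dz":0,"ax":0,"ay":0,"az":0,"grip":-1},{"dx":-0.005,"dy":0.004,"dz":0,"ax":0,"ay":0,"az":0,"grip":-1},{"dx":-0.005,"dy":0.004,"dz":0,"ax":0,"ay":0,"az":0,"grip":-1},{"dx":-0.005,"dy":0.004,"dz":0,"ax":0,"ay":0,"az":0,"grip":-1},{"dx":-0.005,"dy":0.004,"dz":0,"ax":0,"ay":0,"az":0,"grip":-1}]' 60; python3 -m jog '[{"dx":0,"dy":0,"dz":0,"ax":0,"ay":0,"az":0,"grip":-1},{"dx":0,"dy":0,"dz":0,"ax":0,"ay":0,"az":0,"grip":-1},{"dx":0,"dy":0,"dz":-0.1,"ax":0,"ay":0,"az":0,"grip":-1},{"dx":0,"dy":0,"dz":-0.2,"ax":0,"ay":0,"az":0,"grip":-1},{"dx":0,"dy":0,"dz":-0.3,"ax":0,"ay":0,"az":0,"grip":-1}]'
cat >> util.py <<'E'
PO=np.array([.518,-.1785]); PA=np.radians(-27.)
PX=np.array([np.cos(PA),np.sin(PA)]); PY=np.array([-PX[1],PX[0]])
def P(x,y,z): return np.r_[PO+PX*x+PY*y,z]
E
python3 - <<'E'
from util import *
goto(P(0,.024,.09),PA)
E
```

```text
clock: 4.52
position: [0.605, 0.0676, 0.0123]
ee_rot: [-0.0, 0.966, -0.259, 0.0]
contact_force: [-0.2, 0.5, 0.1]
width: -0.0001
gripper_force: 0.0
clock: 4.93
position: [0.6044, 0.0675, 0.0875]
ee_rot: [-0.0, 0.966, -0.259, -0.001]
contact_force: [-0.1, 0.2, 0.5]
width: -0.0001
gripper_force: 0.0
shift [ 0.188   0.9291 -0.01  ] turn [ 0.0001  0.0006 -0.0335]
```

The grasp missed, since the fingers shut to 0. I'll look again.

```bash
python3 - <<'E'
from util import *
e=cam("scene");strips(e,(240,110,340,185),.016,amin=40); crop(e,(240,110,340,185),7,"g2")
d=cam("top");strips(d,(150,225,240,295),.016,amin=40)
E
```

```text
px 281.8092105263158 168.625 c [0.5903 0.0765] [0.5906 0.0762] size 0.0183 0.0845 yaw -30.4
px 285.60696517412936 143.48756218905473 c [0.6526 0.1566] [0.6526 0.1566] size 0.0188 0.1194 yaw -31.2
px 336.8073394495413 128.25688073394497 c [0.8087 0.1304] [0.8068 0.1318] size 0.1028 0.0172 yaw 54.1
px 163.41935483870967 274.3763440860215 c [0.617 0.178] [0.6185 0.1762] size 0.019 0.0428 yaw -35.2
px 213.40984743411929 282.20665742024966 c [0.5334 0.0649] [0.5629 0.0854] size 0.2059 0.1008 yaw 62.7
px 155.79310344827587 243.10919540229884 c [0.7131 0.1626] [0.7141 0.1632] size 0.0847 0.0195 yaw 2.1
px 165.1045751633987 229.4640522875817 c [0.7398 0.1238] [0.7435 0.1184] size 0.0336 0.058 yaw -74.0
```

View pics/g2.png

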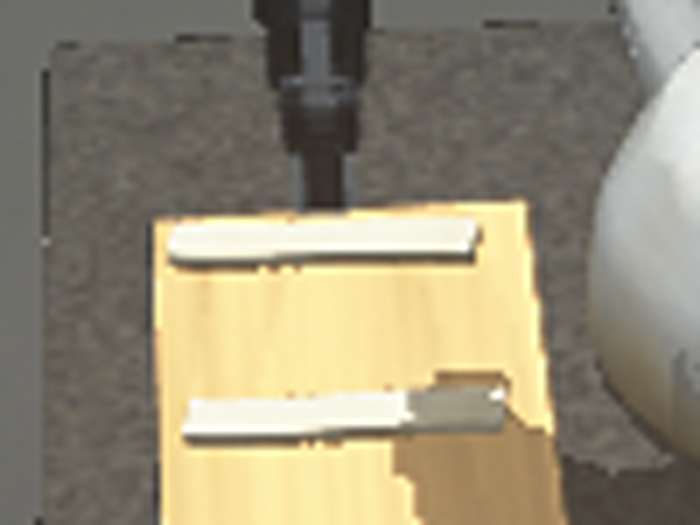

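The strip wasn't touched, so the fingertips passed over its top: while open they stand back of the TCP. I'll go 4.5 mm lower.

```bash
python3 -m jog '[{"dx":0,"dy":0,"dz":0.0,"ax":0,"ay":0,"az":0,"grip":0.0},{"dx":0,"dy":0,"dz":0.0,"ax":0,"ay":0,"az":0,"grip":0.0},{"dx":0,"dy":0,"dz":0.1,"ax":0,"ay":0,"az":0,"grip":0.0},{"dx":0,"dy":0,"dz":0.2,"ax":0,"ay":0,"az":0,"grip":0.0},{"dx":0,"dy":0,"dz":0.28,"ax":0,"ay":0,"az":0,"grip":0.0}]' ; python3 -m jog '[{"dx":0,"dy":0,"dz":0.039,"ax":0,"ay":0,"az":0,"grip":0.0},{"dx":0,"dy":0,"dz":0.039,"ax":0,"ay":0,"az":0,"grip":0.0},{"dx":0,"dy":0,"dz":0.039,"ax":0,"ay":0,"az":0,"grip":0.0}]';  python3 -m jog '[{"dx":0,"dy":0,"dz":0,"ax":0,"ay":0,"az":0,"grip":-1},{"dx":0,"dy":0,"dz":0,"ax":0,"ay":0,"az":0,"grip":-1},{"dx":0,"dy":0,"dz":0,"ax":0,"ay":0,"az":0,"grip":-1},{"dx":0,"dy":0,"dz":0,"ax":0,"ay":0,"az":0,"grip":-1},{"dx":0,"dy":0,"dz":0,"ax":0,"ay":0,"az":0,"grip":-1}]' 60
```

```text
clock: 5.45
position: [0.6031, 0.0675, 0.0145]
ee_rot: [0.0, 0.966, -0.259, -0.001]
contact_force: [0.3, 0.3, -0.6]
width: 0.043
gripper_force: 0.0
clock: 5.7
position: [0.6044, 0.0676, 0.0065]
ee_rot: [0.0, 0.966, -0.259, -0.001]
contact_force: [0.6, -0.3, 0.7]
width: 0.0425
gripper_force: 0.0
clock: 6.12
position: [0.6054, 0.0676, 0.0082]
ee_rot: [-0.0, 0.966, -0.259, 0.001]
contact_force: [0.2, 0.2, 0.0]
width: 0.0001
gripper_force: 0.0
```

```bash
python3 - <<'E'
from util import *
s,p,r=pose();print(p,s["contact_force"],s["width"])
e=cam("scene");print("tcp px",(proj(e,p)-[240,110])*7)
crop(e,(240,110,340,185),7,"g3");strips(e,(240,110,340,185),.016,amin=40)
E
```

```text
[0.6053597  0.06755457 0.00815714] [0.18413905 0.23755903 0.02896308] 5.890568639753656e-05
tcp px [339.96909855 423.64425491]
px 276.24242424242425 168.93939393939394 c [0.5775 0.0838] [0.578  0.0832] size 0.0154 0.0548 yaw -34.4
px 271.6973684210526 143.98684210526315 c [0.6197 0.1765] [0.6193 0.1767] size 0.0168 0.0417 yaw -34.3
px 300.30882352941177 142.95588235294116 c [0.6875 0.1355] [0.6877 0.1351] size 0.0169 0.0363 yaw -34.3
px 336.8073394495413 128.25688073394497 c [0.8087 0.1304] [0.8068 0.1318] size 0.1028 0.0172 yaw 54.1
```

View pics/g3.png

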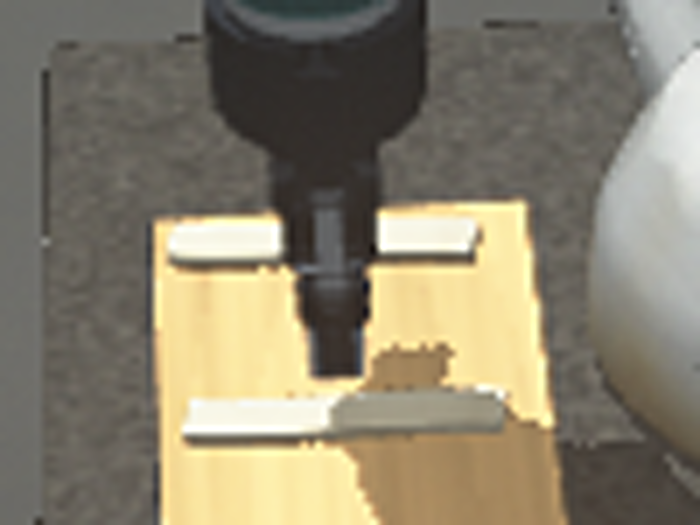

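```bash
python3 - <<'E'
from util import *
e=np.load("e1.npy",allow_pickle=True).item()
for p,t in(([.5974,.0578,.0637],(328,323)),([.6044,.0675,.0875],(322,208)),([.6054,.0676,.0082],(338,378))):
    for q in(p,np.add(p,[0,0,.013]),np.add(p,np.r_[PY*.013,0])): print(((proj(e,q)-[240,110])*7).round(0),t)
E
```

```text
[329. 336.] (328, 323)
[327. 309.] (328, 323)
[326. 312.] (328, 323)
[328. 264.] (322, 208)
[326. 236.] (322, 208)
[325. 240.] (322, 208)
[340. 423.] (338, 378)
[338. 398.] (338, 378)
[337. 400.] (338, 378)
```

The visible fingertip is about 23 mm above where the reported TCP should project. I'll probe downward gently to find out which reading is right.

```bash
python3 -m jog '[{"dx":0,"dy":0,"dz":0.008,"ax":0,"ay":0,"az":0,"grip":-1},{"dx":0,"dy":0,"dz":0.008,"ax":0,"ay":0,"az":0,"grip":-1},{"dx":0,"dy":0,"dz":0.016,"ax":0,"ay":0,"az":0,"grip":-1},{"dx":0,"dy":0,"dz":0.016,"ax":0,"ay":0,"az":0,"grip":-1}]';python3 -c "
from util import *
s,p,r=pose();print(p,s['contact_force'],s['moment'],s['qpos'])
d=cam('top');crop(d,(150,190,290,295),5.5,'g4');print((proj(d,p)-[150,190])*5.5, (proj(d,p+[0,0,.1])-[150,190])*5.5)"
```

```text
clock: 6.5
position: [0.6046, 0.0676, 0.003]
ee_rot: [-0.0, 0.966, -0.259, -0.0]
contact_force: [-0.4, -0.2, -0.1]
width: 0.0001
gripper_force: 0.0
[0.60464684 0.06756263 0.00299641] [-0.38561788 -0.17393609 -0.06809847] [-0.02117209 -0.01729244  0.02727841] [-3.20647923e-03  4.95004724e-01  1.70357775e+00  3.18776363e-04
  9.43100916e-01  2.09120746e+00]
[291.96012029 398.003627  ] [255.01433081 326.62489957]
```

View pics/g4.png

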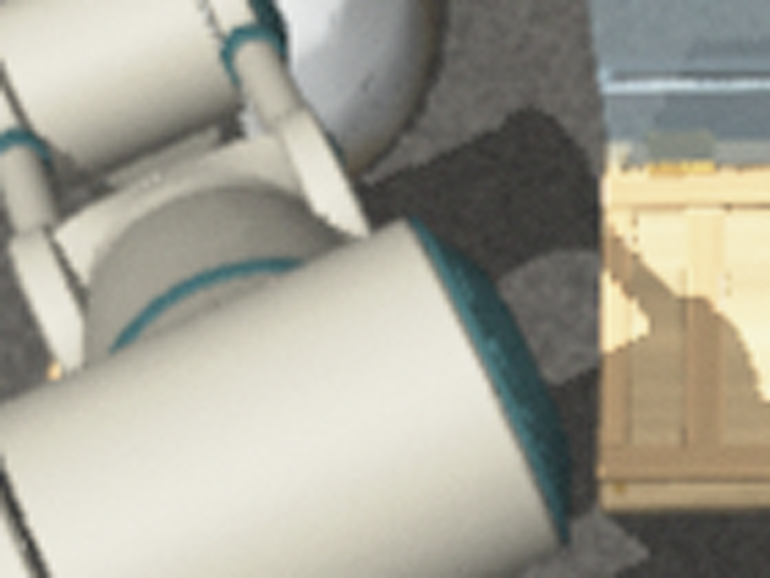

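Top view: the arm hides the gripper, with no contact although TCP z=3 mm. The true fingertip is therefore higher than reported. I'll keep probing.

```bash
for k in 1; do python3 -m jog '[{"dx":0,"dy":0,"dz":0.008,"ax":0,"ay":0,"az":0,"grip":-1},{"dx":0,"dy":0,"dz":0.008,"ax":0,"ay":0,"az":0,"grip":-1},{"dx":0,"dy":0,"dz":0.016,"ax":0,"ay":0,"az":0,"grip":-1},{"dx":0,"dy":0,"dz":0.016,"ax":0,"ay":0,"az":0,"grip":-1}]'; python3 -m jog '[{"dx":0,"dy":0,"dz":0.008,"ax":0,"ay":0,"az":0,"grip":-1},{"dx":0,"dy":0,"dz":0.008,"ax":0,"ay":0,"az":0,"grip":-1}]'; done | grep -E "pos|force"
```

```text
position: [0.6047, 0.0676, -0.0009]
contact_force: [0.0, -0.2, -0.2]
gripper_force: 0.0
position: [0.6047, 0.0675, -0.0029]
contact_force: [-0.5, 0.3, -0.5]
gripper_force: 0.0
```

```bash
(python3 -m jog '[{"dx":0,"dy":0,"dz":0.008,"ax":0,"ay":0,"az":0,"grip":-1},{"dx":0,"dy":0,"dz":0.008,"ax":0,"ay":0,"az":0,"grip":-1}]';  python3 -m jog '[{"dx":0,"dy":0,"dz":0.008,"ax":0,"ay":0,"az":0,"grip":-1},{"dx":0,"dy":0,"dz":0.008,"ax":0,"ay":0,"az":0,"grip":-1}]' )| grep -E "pos|force"
python3 - <<'E'
from util import *
e=cam("scene"); s,p,r=pose(); print(p,s["contact_force"])
i=e["img"][110:185,240:340]; m=i.max(2)<70; print(((proj(e,p)-[240,110])).round(1))
for v in range(40,75): 
    u=np.nonzero(m[v])[0]; print(v,(u.min(),u.max(),len(u)) if len(u) else None,end=" ")
E
```

```text
position: [0.6047, 0.0676, -0.0049]
contact_force: [-0.3, 0.4, -0.6]
gripper_force: 0.0
position: [0.6047, 0.0676, -0.007]
contact_force: [-0.4, -0.5, -0.4]
gripper_force: 0.0
[ 0.60474522  0.06757357 -0.00682083] [-0.2980969   0.41654449  0.70812695]
[48.6 64.7]
40 (np.int64(42), np.int64(53), 8) 41 (np.int64(42), np.int64(53), 8) 42 (np.int64(42), np.int64(42), 1) 43 (np.int64(50), np.int64(51), 2) 44 (np.int64(44), np.int64(51), 3) 45 (np.int64(43), np.int64(52), 5) 46 (np.int64(43), np.int64(51), 6) 47 (np.int64(44), np.int64(51), 6) 48 (np.int64(44), np.int64(52), 9) 49 (np.int64(44), np.int64(52), 9) 50 (np.int64(44), np.int64(51), 8) 51 (np.int64(44), np.int64(49), 6) 52 (np.int64(45), np.int64(49), 5) 53 (np.int64(45), np.int64(50), 6) 54 (np.int64(45), np.int64(50), 6) 55 (np.int64(46), np.int64(50), 5) 56 (np.int64(46), np.int64(50), 5) 57 (np.int64(46), np.int64(50), 5) 58 None 59 None 60 None 61 None 62 None 63 None 64 None 65 (np.int64(93), np.int64(94), 2) 66 (np.int64(93), np.int64(99), 4) 67 None 68 None 69 None 70 (np.int64(22), np.int64(22), 1) 71 (np.int64(22), np.int64(98), 2) 72 (np.int64(99), np.int64(99), 1) 73 None 74 (np.int64(5), np.int64(5), 1)
```

```bash
(python3 -m jog '[{"dx":0,"dy":0,"dz":0.008,"ax":0,"ay":0,"az":0,"grip":-1},{"dx":0,"dy":0,"dz":0.008,"ax":0,"ay":0,"az":0,"grip":-1}]';  python3 -m jog '[{"dx":0,"dy":0,"dz":0.006,"ax":0,"ay":0,"az":0,"grip":-1},{"dx":0,"dy":0,"dz":0.006,"ax":0,"ay":0,"az":0,"grip":-1}]' )| grep -E "pos|force"
```

```text
position: [0.6048, 0.0676, -0.0089]
contact_force: [-0.4, -0.1, 0.2]
gripper_force: 0.0
position: [0.6048, 0.0676, -0.0103]
contact_force: [-0.1, -0.4, -1.5]
gripper_force: 0.0
```

```bash
(python3 -m jog '[{"dx":0,"dy":0,"dz":0.006,"ax":0,"ay":0,"az":0,"grip":-1},{"dx":0,"dy":0,"dz":0.006,"ax":0,"ay":0,"az":0,"grip":-1}]';  python3 -m jog '[{"dx":0,"dy":0,"dz":0.006,"ax":0,"ay":0,"az":0,"grip":-1},{"dx":0,"dy":0,"dz":0.006,"ax":0,"ay":0,"az":0,"grip":-1}]' )| grep -E "pos|force"
python3 - <<'E'
from util import *
e=cam("scene"); crop(e,(255,130,325,182),10,"g5")
E
```

```text
position: [0.6052, 0.0676, -0.0111]
contact_force: [-0.6, -0.9, 3.7]
gripper_force: 1.6
position: [0.6052, 0.0676, -0.0112]
contact_force: [-3.1, -0.1, 11.7]
gripper_force: 6.0
```

View pics/g5.png

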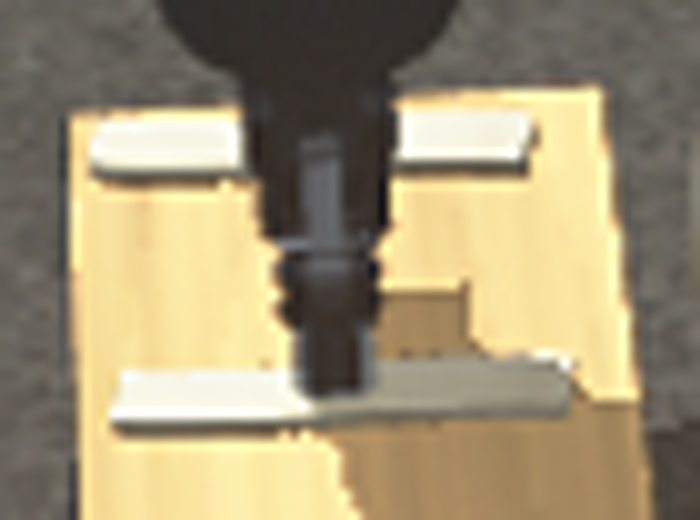

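The fingers are shut and touch the strip's top (z=16 mm) at reported TCP z=-11.1 mm, so the true tip is 27 mm above the reported one. The tip's bottom edge is at about (288,169).

```bash
python3 - <<'E'
from util import *
e=np.load("e1.npy",allow_pickle=True).item()
a=ray(e,288.2,169.3,.016);print(a, a[:2]-[.6052,.0676], proj(e,[.6052,.0676,.016]))
E
python3 -m jog '[{"dx":0,"dy":0,"dz":-0.1,"ax":0,"ay":0,"az":0,"grip":-0.3},{"dx":0,"dy":0,"dz":-0.1,"ax":0,"ay":0,"az":0,"grip":-0.3},{"dx":0,"dy":0,"dz":-0.1,"ax":0,"ay":0,"az":0,"grip":-0.3},{"dx":0,"dy":0,"dz":-0.1,"ax":0,"ay":0,"az":0,"grip":-0.3},{"dx":0,"dy":0,"dz":-0.1,"ax":0,"ay":0,"az":0,"grip":-0.3}]'
```

```text
[0.60287018 0.06479355 0.016     ] [-0.00232982 -0.00280645] [288.37550791 168.35543391]
clock: 8.57
position: [0.6041, 0.0675, 0.011]
ee_rot: [0.0, 0.966, -0.259, -0.001]
contact_force: [-0.4, 1.0, 0.1]
width: 0.0302
gripper_force: 0.0
```

```bash
(python3 -m jog '[{"dx":0,"dy":0,"dz":0.04,"ax":0,"ay":0,"az":0,"grip":-0.15},{"dx":0,"dy":0,"dz":0.08,"ax":0,"ay":0,"az":0,"grip":-0.15},{"dx":0,"dy":0,"dz":0.1,"ax":0,"ay":0,"az":0,"grip":-0.15},{"dx":0,"dy":0,"dz":0.115,"ax":0,"ay":0,"az":0,"grip":-0.15},{"dx":0,"dy":0,"dz":0.115,"ax":0,"ay":0,"az":0,"grip":-0.15}]'; python3 -m jog '[{"dx":0,"dy":0,"dz":0,"ax":0,"ay":0,"az":0,"grip":-1},{"dx":0,"dy":0,"dz":0,"ax":0,"ay":0,"az":0,"grip":-1},{"dx":0,"dy":0,"dz":0,"ax":0,"ay":0,"az":0,"grip":-1},{"dx":0,"dy":0,"dz":0,"ax":0,"ay":0,"az":0,"grip":-1},{"dx":0,"dy":0,"dz":0,"ax":0,"ay":0,"az":0,"grip":-1}]' 60) | grep -vE "clock|rot"
```

```text
position: [0.6041, 0.0676, -0.0184]
contact_force: [-0.3, -0.2, 0.9]
width: 0.0365
gripper_force: 0.0
position: [0.605, 0.0676, -0.0167]
contact_force: [0.1, 0.5, -0.4]
width: 0.0185
gripper_force: 58.9
```

The strip is held (58.9 N). Lift and carry.

```bash
python3 -m jog '[{"dx":0,"dy":0,"dz":-0.08,"ax":0,"ay":0,"az":0,"grip":-1},{"dx":0,"dy":0,"dz":-0.16,"ax":0,"ay":0,"az":0,"grip":-1},{"dx":0,"dy":0,"dz":-0.24,"ax":0,"ay":0,"az":0,"grip":-1},{"dx":0,"dy":0,"dz":-0.24,"ax":0,"ay":0,"az":0,"grip":-1},{"dx":0,"dy":0,"dz":-0.24,"ax":0,"ay":0,"az":0,"grip":-1}]'
python3 - <<'E'
from util import *
goto(P(0,.024,.043),PA)
E
```

```text
clock: 9.82
position: [0.6058, 0.0676, 0.0443]
ee_rot: [-0.001, 0.966, -0.259, 0.002]
contact_force: [-0.8, 1.1, -0.2]
width: 0.0186
gripper_force: 58.9
shift [0.183  0.9323 0.0037] turn [-0.0012 -0.0019 -0.0334]
```

```bash
(python3 -m jog '[{"dx":0.02,"dy":0.1,"dz":0,"ax":0,"ay":0,"az":-0.005,"grip":-1},{"dx":0.05,"dy":0.24,"dz":0,"ax":0,"ay":0,"az":-0.01,"grip":-1},{"dx":0.075,"dy":0.38,"dz":0,"ax":0,"ay":0,"az":-0.015,"grip":-1},{"dx":0.1,"dy":0.5,"dz":0,"ax":0,"ay":0,"az":-0.02,"grip":-1},{"dx":0.12,"dy":0.6,"dz":0,"ax":0,"ay":0,"az":-0.033,"grip":-1}]'; python3 -m jog '[{"dx":0.02,"dy":0.12,"dz":0,"ax":0,"ay":0,"az":0,"grip":-1},{"dx":0.04,"dy":0.22,"dz":0,"ax":0,"ay":0,"az":0,"grip":-1},{"dx":0.055,"dy":0.3,"dz":0,"ax":0,"ay":0,"az":0,"grip":-1},{"dx":0.055,"dy":0.33,"dz":0,"ax":0,"ay":0,"az":0,"grip":-1},{"dx":0.055,"dy":0.33,"dz":0,"ax":0,"ay":0,"az":0,"grip":-1}]' )|grep -vE "clock|rot"
python3 - <<'E'
from util import *
goto(P(0,.024,-.005),PA)
e=cam("scene");strips(e,(270,175,345,260),.0675,smax=40,amin=60);
E
```

```text
position: [0.5537, -0.0788, 0.0415]
contact_force: [1.1, 0.2, -0.9]
width: 0.0186
gripper_force: 58.9
position: [0.5291, -0.158, 0.0419]
contact_force: [-0.3, -0.3, -0.3]
width: 0.0189
gripper_force: 58.9
shift [-0.0019 -0.0026  0.1874] turn [-0.0002  0.0014 -0.0022]
px 296.73809523809524 219.4126984126984 c [ 0.502  -0.1352] [ 0.5025 -0.1357] size 0.0185 0.047 yaw -29.6
```

```bash
(python3 -m jog '[{"dx":-0.002,"dy":-0.002,"dz":0.05,"ax":0,"ay":0,"az":-0.002,"grip":-1},{"dx":-0.002,"dy":-0.002,"dz":0.1,"ax":0,"ay":0,"az":-0.002,"grip":-1},{"dx":-0.002,"dy":-0.002,"dz":0.15,"ax":0,"ay":0,"az":-0.002,"grip":-1},{"dx":-0.002,"dy":-0.002,"dz":0.187,"ax":0,"ay":0,"az":-0.002,"grip":-1},{"dx":-0.002,"dy":-0.002,"dz":0.187,"ax":0,"ay":0,"az":-0.002,"grip":-1}]'; python3 -m jog '[{"dx":0,"dy":0,"dz":0.008,"ax":0,"ay":0,"az":0,"grip":-1},{"dx":0,"dy":0,"dz":0.008,"ax":0,"ay":0,"az":0,"grip":-1},{"dx":0,"dy":0,"dz":0.008,"ax":0,"ay":0,"az":0,"grip":-1}]';python3 -m jog '[{"dx":0,"dy":0,"dz":0.008,"ax":0,"ay":0,"az":0,"grip":-1},{"dx":0,"dy":0,"dz":0.008,"ax":0,"ay":0,"az":0,"grip":-1},{"dx":0,"dy":0,"dz":0.008,"ax":0,"ay":0,"az":0,"grip":-1}]')|grep -vE "clock|rot"; python3 -c "
from util import *
goto(P(0,.024,-.01),PA)"
```

```text
position: [0.529, -0.1543, -0.0058]
contact_force: [0.0, 0.3, -0.2]
width: 0.0186
gripper_force: 58.9
position: [0.531, -0.1563, -0.0052]
contact_force: [-0.4, 0.1, -2.0]
width: 0.0185
gripper_force: 58.9
position: [0.5305, -0.1565, -0.0074]
contact_force: [0.3, -0.0, -0.8]
width: 0.0183
gripper_force: 58.9
shift [-0.0046  0.0053  0.0102] turn [-0.0004 -0.0006  0.0015]
```

```bash
(python3 -m jog '[{"dx":-0.004,"dy":0.005,"dz":0.008,"ax":0,"ay":0,"az":0,"grip":-1},{"dx":-0.004,"dy":0.005,"dz":0.008,"ax":0,"ay":0,"az":0,"grip":-1},{"dx":-0.004,"dy":0.005,"dz":0.008,"ax":0,"ay":0,"az":0,"grip":-1}]'; python3 -m jog '[{"dx":0,"dy":0,"dz":0.006,"ax":0,"ay":0,"az":0,"grip":-1},{"dx":0,"dy":0,"dz":0.006,"ax":0,"ay":0,"az":0,"grip":-1},{"dx":0,"dy":0,"dz":0.006,"ax":0,"ay":0,"az":0,"grip":-1}]')|grep -vE "clock|rot"; python3 -c "
from util import *
goto(P(0,.024,-.012),PA)"
```

```text
position: [0.5288, -0.1571, -0.0097]
contact_force: [0.6, 0.2, -0.1]
width: 0.0187
gripper_force: 58.9
position: [0.5289, -0.1571, -0.01]
contact_force: [-2.6, 1.1, 9.6]
width: 0.0192
gripper_force: 46.1
shift [-0.      0.      0.0082] turn [-0.0003 -0.0005  0.0015]
```

Fingertips rest on the slats with the strip's underside already inside the lane. Release.

```bash
(python3 -m jog '[{"dx":0,"dy":0,"dz":-0.005,"ax":0,"ay":0,"az":0,"grip":-1},{"dx":0,"dy":0,"dz":-0.005,"ax":0,"ay":0,"az":0,"grip":-0.35},{"dx":0,"dy":0,"dz":-0.005,"ax":0,"ay":0,"az":0,"grip":-0.35},{"dx":0,"dy":0,"dz":-0.005,"ax":0,"ay":0,"az":0,"grip":-0.35},{"dx":0,"dy":0,"dz":-0.005,"ax":0,"ay":0,"az":0,"grip":-0.35}]'; python3 -m jog '[{"dx":0,"dy":0,"dz":-0.08,"ax":0,"ay":0,"az":0,"grip":-0.2},{"dx":0,"dy":0,"dz":-0.2,"ax":0,"ay":0,"az":0,"grip":-0.2},{"dx":0,"dy":0,"dz":-0.35,"ax":0,"ay":0,"az":0,"grip":-0.2},{"dx":0,"dy":0,"dz":-0.35,"ax":0,"ay":0,"az":0,"grip":-0.2},{"dx":0,"dy":0,"dz":-0.35,"ax":0,"ay":0,"az":0,"grip":-0.2}]')|grep -vE "clock|rot"; python3 -c "
from util import *
goto([.6522,.1563,.07],np.radians(-31.2))
e=cam('scene');strips(e,(270,185,345,260),.019,smax=40,amin=60);strips(e,(240,110,340,185),.016,amin=40)"
```

```text
position: [0.5289, -0.157, -0.0102]
contact_force: [0.0, 0.2, -0.5]
width: 0.0278
gripper_force: 0.0
position: [0.5308, -0.1578, 0.0798]
contact_force: [-0.1, 0.9, -1.1]
width: 0.034
gripper_force: 0.0
shift [-0.1346 -1.3403  0.0395] turn [-0.0007 -0.0038  0.0482]
px 303.07894736842104 234.2684210526316 c [ 0.5109 -0.1462] [ 0.5123 -0.147 ] size 0.0186 0.0762 yaw -26.6
px 277.04761904761904 143.76984126984127 c [0.6324 0.1689] [0.6336 0.1682] size 0.019 0.075 yaw -30.9
px 336.8 128.1391304347826 c [0.809  0.1309] [0.8084 0.1363] size 0.1122 0.0199 yaw 54.1
```

```bash
(python3 -m jog '[{"dx":-0.08,"dy":-0.78,"dz":0,"ax":0,"ay":0,"az":0.04,"grip":-0.15},{"dx":-0.08,"dy":-0.78,"dz":0,"ax":0,"ay":0,"az":0.04,"grip":-0.15},{"dx":-0.08,"dy":-0.78,"dz":0,"ax":0,"ay":0,"az":0.04,"grip":-0.15},{"dx":-0.08,"dy":-0.78,"dz":0,"ax":0,"ay":0,"az":0.04,"grip":-0.15},{"dx":-0.08,"dy":-0.78,"dz":0,"ax":0,"ay":0,"az":0.04,"grip":-0.15}]';python3 -m jog '[{"dx":-0.01,"dy":-0.54,"dz":0.1,"ax":0,"ay":0,"az":0.008,"grip":-0.15},{"dx":-0.01,"dy":-0.54,"dz":0.1,"ax":0,"ay":0,"az":0.008,"grip":-0.15},{"dx":-0.01,"dy":-0.54,"dz":0.1,"ax":0,"ay":0,"az":0.008,"grip":-0.15},{"dx":-0.01,"dy":-0.54,"dz":0.1,"ax":0,"ay":0,"az":0.008,"grip":-0.15},{"dx":-0.01,"dy":-0.54,"dz":0.1,"ax":0,"ay":0,"az":0.008,"grip":-0.15}]')|grep -vE "clock|rot"; python3 -c "
from util import *
goto([.6522,.1563,-.0165],np.radians(-31.2))
e=cam('scene');strips(e,(240,110,340,185),.016,amin=40);strips(e,(270,185,345,260),.019,smax=40,amin=60)
d=cam('top');strips(d,(262,215,300,282),.019,smax=45,amin=60)"
```

```text
position: [0.5987, 0.0292, 0.0756]
contact_force: [0.4, -0.2, -0.6]
width: 0.0363
gripper_force: 0.0
position: [0.6651, 0.1468, 0.0492]
contact_force: [0.2, 0.2, -0.0]
width: 0.0362
gripper_force: 0.0
shift [-0.0628 -0.0062  0.2631] turn [0.0007 0.0021 0.0026]
px 279.63013698630135 143.76712328767124 c [0.6383 0.1649] [0.6405 0.1639] size 0.0188 0.0913 yaw -31.2
px 312.0912162162162 233.28378378378378 c [ 0.5302 -0.1558] [ 0.5313 -0.1563] size 0.0196 0.1185 yaw -27.1
px 286.53561253561253 248.97720797720797 c [ 0.528  -0.1549] [ 0.5286 -0.155 ] size 0.0304 0.1257 yaw -26.2
```

Strip B is confirmed in lane 2 (press x≈1 mm, y≈26 mm). Now strip A.

```bash
(python3 -m jog '[{"dx":-0.063,"dy":-0.006,"dz":0.07,"ax":0,"ay":0,"az":0.002,"grip":-0.15},{"dx":-0.063,"dy":-0.006,"dz":0.12,"ax":0,"ay":0,"az":0.002,"grip":-0.15},{"dx":-0.063,"dy":-0.006,"dz":0.17,"ax":0,"ay":0,"az":0.002,"grip":-0.15},{"dx":-0.063,"dy":-0.006,"dz":0.2,"ax":0,"ay":0,"az":0.002,"grip":-0.15},{"dx":-0.063,"dy":-0.006,"dz":0.2,"ax":0,"ay":0,"az":0.002,"grip":-0.15}]')|grep -vE "clock|rot"; python3 -c "
from util import *
goto([.6522,.1563,-.0165],np.radians(-31.2))"
```

```text
position: [0.6506, 0.151, 0.0009]
contact_force: [-1.1, -0.5, 0.3]
width: 0.0368
gripper_force: 0.0
shift [-0.0053 -0.0215  0.0696] turn [ 0.0017  0.0019 -0.0029]
```

```bash
(python3 -m jog '[{"dx":-0.005,"dy":-0.018,"dz":0,"ax":0,"ay":0,"az":0,"grip":-0.15},{"dx":-0.005,"dy":-0.018,"dz":0,"ax":0,"ay":0,"az":0,"grip":-0.15},{"dx":-0.005,"dy":-0.018,"dz":0.0,"ax":0,"ay":0,"az":0,"grip":-0.15},{"dx":-0.005,"dy":-0.018,"dz":0.03,"ax":0,"ay":0,"az":0,"grip":-0.15},{"dx":-0.005,"dy":-0.018,"dz":0.03,"ax":0,"ay":0,"az":0,"grip":-0.15}]')|grep -vE "clock|rot"; python3 -c "
from util import *
goto([.6522,.1563,-.0165],np.radians(-31.2))"
```

```text
position: [0.6536, 0.1574, -0.0055]
contact_force: [-0.7, 0.1, 0.4]
width: 0.0365
gripper_force: 0.0
shift [-0.0026  0.0066  0.044 ] turn [ 0.0001  0.0002 -0.0018]
```

```bash
(python3 -m jog '[{"dx":-0.003,"dy":0.006,"dz":0.025,"ax":0,"ay":0,"az":0,"grip":-0.15},{"dx":-0.003,"dy":0.006,"dz":0.045,"ax":0,"ay":0,"az":0,"grip":-0.15},{"dx":-0.003,"dy":0.006,"dz":0.045,"ax":0,"ay":0,"az":0,"grip":-0.15}]';python3 -m jog '[{"dx":0,"dy":0,"dz":0,"ax":0,"ay":0,"az":0,"grip":-1},{"dx":0,"dy":0,"dz":0,"ax":0,"ay":0,"az":0,"grip":-1},{"dx":0,"dy":0,"dz":0,"ax":0,"ay":0,"az":0,"grip":-1},{"dx":0,"dy":0,"dz":0,"ax":0,"ay":0,"az":0,"grip":-1},{"dx":0,"dy":0,"dz":0,"ax":0,"ay":0,"az":0,"grip":-1}]' 60;  python3 -m jog '[{"dx":0,"dy":0,"dz":-0.08,"ax":0,"ay":0,"az":0,"grip":-1},{"dx":0,"dy":0,"dz":-0.16,"ax":0,"ay":0,"az":0,"grip":-1},{"dx":0,"dy":0,"dz":-0.24,"ax":0,"ay":0,"az":0,"grip":-1},{"dx":0,"dy":0,"dz":-0.24,"ax":0,"ay":0,"az":0,"grip":-1},{"dx":0,"dy":0,"dz":-0.24,"ax":0,"ay":0,"az":0,"grip":-1}]')|grep -vE "clock|rot"; python3 -c "
from util import *
goto(P(0,.072,.043),PA)"
```

```text
position: [0.6514, 0.1564, -0.0176]
contact_force: [0.0, 0.8, -0.2]
width: 0.0366
gripper_force: 0.0
position: [0.6528, 0.1567, -0.0159]
contact_force: [0.1, 0.5, -0.5]
width: 0.0183
gripper_force: 58.6
position: [0.6537, 0.1568, 0.0452]
contact_force: [0.0, -0.2, -1.3]
width: 0.018
gripper_force: 58.8
shift [0.2126 1.1405 0.0065] turn [-0.0015 -0.0018 -0.0485]
```

```bash
(python3 -m jog '[{"dx":0.02,"dy":0.1,"dz":0,"ax":0,"ay":0,"az":-0.01,"grip":-1},{"dx":0.05,"dy":0.24,"dz":0,"ax":0,"ay":0,"az":-0.02,"grip":-1},{"dx":0.075,"dy":0.38,"dz":0,"ax":0,"ay":0,"az":-0.03,"grip":-1},{"dx":0.1,"dy":0.52,"dz":0,"ax":0,"ay":0,"az":-0.04,"grip":-1},{"dx":0.12,"dy":0.66,"dz":0,"ax":0,"ay":0,"az":-0.048,"grip":-1}]'; python3 -m jog '[{"dx":0.02,"dy":0.14,"dz":0,"ax":0,"ay":0,"az":0,"grip":-1},{"dx":0.04,"dy":0.26,"dz":0,"ax":0,"ay":0,"az":0,"grip":-1},{"dx":0.055,"dy":0.37,"dz":0,"ax":0,"ay":0,"az":0,"grip":-1},{"dx":0.055,"dy":0.45,"dz":0,"ax":0,"ay":0,"az":0,"grip":-1},{"dx":0.055,"dy":0.47,"dz":0,"ax":0,"ay":0,"az":0,"grip":-1}]';python3 -m jog '[{"dx":0,"dy":0,"dz":0,"ax":0,"ay":0,"az":0,"grip":-1},{"dx":0,"dy":0,"dz":0,"ax":0,"ay":0,"az":0,"grip":-1},{"dx":0,"dy":0,"dz":0,"ax":0,"ay":0,"az":0,"grip":-1}]' )|grep -vE "clock|rot"
python3 - <<'E'
from util import *
goto(P(0,.072,-.005),PA)
E
```

```text
position: [0.5906, -0.001, 0.0422]
contact_force: [0.8, -0.3, -0.5]
width: 0.0186
gripper_force: 58.8
position: [0.5486, -0.1132, 0.0423]
contact_force: [-0.7, -0.1, -0.6]
width: 0.0182
gripper_force: 58.8
position: [0.5514, -0.1097, 0.0434]
contact_force: [0.5, -0.0, -0.5]
width: 0.0183
gripper_force: 58.8
shift [0.0059 0.0182 0.1934] turn [-0.0007  0.0002  0.    ]
```

```bash
(python3 -m jog '[{"dx":0.005,"dy":0.018,"dz":0.05,"ax":0,"ay":0,"az":0,"grip":-1},{"dx":0.005,"dy":0.018,"dz":0.1,"ax":0,"ay":0,"az":0,"grip":-1},{"dx":0.005,"dy":0.018,"dz":0.15,"ax":0,"ay":0,"az":0,"grip":-1},{"dx":0.005,"dy":0.018,"dz":0.187,"ax":0,"ay":0,"az":0,"grip":-1},{"dx":0.005,"dy":0.018,"dz":0.187,"ax":0,"ay":0,"az":0,"grip":-1}]'; python3 -m jog '[{"dx":0,"dy":0,"dz":0,"ax":0,"ay":0,"az":0,"grip":-1},{"dx":0,"dy":0,"dz":0,"ax":0,"ay":0,"az":0,"grip":-1},{"dx":0,"dy":0,"dz":0,"ax":0,"ay":0,"az":0,"grip":-1}]')|grep -vE "clock|rot"; python3 -c "
from util import *
goto(P(0,.072,-.009),PA)"
```

```text
position: [0.5491, -0.1137, -0.0049]
contact_force: [-0.4, 0.7, -0.7]
width: 0.0185
gripper_force: 58.8
position: [0.5511, -0.1153, -0.0022]
contact_force: [-0.3, 0.6, -1.4]
width: 0.0182
gripper_force: 58.8
shift [-0.0033 -0.0026  0.0272] turn [-0.0005 -0.0013 -0.0002]
```

```bash
(python3 -m jog '[{"dx":-0.003,"dy":-0.002,"dz":0.01,"ax":0,"ay":0,"az":0,"grip":-1},{"dx":-0.003,"dy":-0.002,"dz":0.02,"ax":0,"ay":0,"az":0,"grip":-1},{"dx":-0.003,"dy":-0.002,"dz":0.026,"ax":0,"ay":0,"az":0,"grip":-1},{"dx":-0.003,"dy":-0.002,"dz":0.026,"ax":0,"ay":0,"az":0,"grip":-1}]'; python3 -m jog '[{"dx":0,"dy":0,"dz":0.004,"ax":0,"ay":0,"az":0,"grip":-1},{"dx":0,"dy":0,"dz":0.004,"ax":0,"ay":0,"az":0,"grip":-1},{"dx":0,"dy":0,"dz":0.004,"ax":0,"ay":0,"az":0,"grip":-1}]')|grep -vE "clock|rot"; python3 -c "
from util import *
goto(P(0,.072,-.009),PA)"
```

```text
position: [0.5496, -0.1145, -0.0097]
contact_force: [0.0, -0.0, 0.2]
width: 0.0187
gripper_force: 58.8
position: [0.5498, -0.1146, -0.0098]
contact_force: [-2.3, 1.1, 5.5]
width: 0.0188
gripper_force: 62.0
shift [ 0.0029 -0.0026 -0.0033] turn [-0.0003 -0.0003 -0.0005]
```

```bash
(python3 -m jog '[{"dx":0,"dy":0,"dz":-0.005,"ax":0,"ay":0,"az":0,"grip":-1},{"dx":0,"dy":0,"dz":-0.005,"ax":0,"ay":0,"az":0,"grip":-0.35},{"dx":0,"dy":0,"dz":-0.005,"ax":0,"ay":0,"az":0,"grip":-0.35},{"dx":0,"dy":0,"dz":-0.005,"ax":0,"ay":0,"az":0,"grip":-0.35},{"dx":0,"dy":0,"dz":-0.005,"ax":0,"ay":0,"az":0,"grip":-0.35}]'; python3 -m jog '[{"dx":0,"dy":0,"dz":-0.08,"ax":0,"ay":0,"az":0,"grip":-0.2},{"dx":0,"dy":0,"dz":-0.2,"ax":0,"ay":0,"az":0,"grip":-0.2},{"dx":-0.05,"dy":0,"dz":-0.35,"ax":0,"ay":0,"az":0,"grip":-1},{"dx":-0.2,"dy":0,"dz":-0.45,"ax":0,"ay":0,"az":0,"grip":-1},{"dx":-0.3,"dy":0,"dz":-0.5,"ax":0,"ay":0,"az":0,"grip":-1}]')|grep -vE "clock|rot"; python3 -c "
from util import *
e=cam('scene');strips(e,(270,185,345,260),.019,smax=40,amin=60)
d=cam('top')
h=cv2.cvtColor(e['img'],cv2.COLOR_RGB2HSV);print('brown dowel?')
for n,D,b in(('s',e,(350,150,390,200)),('t',d,(270,160,320,190))):
    hh=cv2.cvtColor(D['img'],cv2.COLOR_RGB2HSV)[b[1]:b[3],b[0]:b[2]]; m=((hh[...,0]<18)&(hh[...,1]>130)&(hh[...,2]>60)).astype(np.uint8)
    k,l,st,c=cv2.connectedComponentsWithStats(m); j=1+st[1:,4].argmax(); print(n,st[j],c[j]+b[:2]); globals()[n]=(D,*(c[j]+b[:2]))
p=tri([s,t]);print('dowel',p,(p[:2]-PO)@PX,(p[:2]-PO)@PY, proj(e,p),proj(d,p))
s_,q,r=pose();print(q,s_['qpos'])
np.save('d2.npy',d,allow_pickle=True);np.save('e2.npy',e,allow_pickle=True)
"
```

```text
position: [0.5499, -0.1146, -0.0094]
contact_force: [0.4, 0.1, 0.2]
width: 0.0275
gripper_force: 0.0
position: [0.4837, -0.0806, 0.1184]
contact_force: [-0.9, 0.3, -0.2]
width: 0.0004
gripper_force: 0.0
px 319.640243902439 217.3048780487805 c [ 0.5736 -0.1242] [ 0.5726 -0.1235] size 0.0191 0.07 yaw -27.5
brown dowel?
s [ 15  17  11  21 111] [369.69369369 176.72072072]
t [13 16 21  4 74] [293.13513514 177.41891892]
dowel [ 0.62506209 -0.23078699  0.21114936] 0.11913081886119728 0.0020171270287729533 [369.58065967 176.79881222] [293.10902022 177.31092909]
[ 0.48016552 -0.07885411  0.11815291] [-3.06565823e-01  2.10686775e-01  1.82483954e+00  9.42543707e-04
  1.10474924e+00  1.73493459e+00]
```

Both strips are in lanes 1 and 2. The dowel is at press x=119 mm, z=211 mm, so the lid is at about 1.75 rad. I'll go behind the lid from above and pull it over with the shut fingers.

```bash
(python3 -m jog '[{"dx":0,"dy":0,"dz":-0.75,"ax":0,"ay":0,"az":0,"grip":-1},{"dx":0,"dy":0,"dz":-0.75,"ax":0,"ay":0,"az":0,"grip":-1},{"dx":0,"dy":0,"dz":-0.75,"ax":0,"ay":0,"az":0,"grip":-1},{"dx":0,"dy":0,"dz":-0.75,"ax":0,"ay":0,"az":0,"grip":-1},{"dx":0,"dy":0,"dz":-0.75,"ax":0,"ay":0,"az":0,"grip":-1}]')|grep -vE "clock|rot"; python3 -c "
from util import *
goto(P(.155,0,.3),PA)
e=cam('scene');strips(e,(270,185,345,260),.019,smax=40,amin=60)
d=np.load('d1.npy',allow_pickle=True).item()
for u,v,z in((291,142,.1),(333,138,.1),(291,142,.15)): 
  p=ray(d,u,v,z);print(p,(p[:2]-PO)@PX,(p[:2]-PO)@PY,proj(e,p))"
```

```text
position: [0.4853, -0.0814, 0.3082]
contact_force: [0.9, 0.2, 0.6]
width: -0.0002
gripper_force: 0.0
shift [0.9127 0.2859 0.04  ] turn [-0.0011 -0.0054 -0.0005]
px 301.3452380952381 234.42857142857144 c [ 0.5072 -0.1443] [ 0.5088 -0.1453] size 0.0185 0.0687 yaw -25.8
px 309.10526315789474 218.43859649122805 c [ 0.5505 -0.1128] [ 0.5506 -0.1128] size 0.019 0.119 yaw -26.9
[ 0.78430467 -0.29992275  0.1       ] 0.29240397876148727 0.012711325261505863 [439.45569657 202.14519502]
[ 0.74099405 -0.41199425  0.1       ] 0.3046933226738971 -0.10680771628280875 [460.50958418 242.01075336]
[ 0.75578618 -0.28764625  0.15      ] 0.2614204014908911 0.010702645185383391 [430.22336025 188.47801108]
```

```bash
(python3 -m jog '[{"dx":0.6,"dy":0.286,"dz":0.03,"ax":0,"ay":-0.002,"az":0,"grip":-1},{"dx":0.6,"dy":0.286,"dz":0.03,"ax":0,"ay":-0.002,"az":0,"grip":-1},{"dx":0.6,"dy":0.286,"dz":0.03,"ax":0,"ay":-0.002,"az":0,"grip":-1},{"dx":0.6,"dy":0.286,"dz":0.03,"ax":0,"ay":-0.002,"az":0,"grip":-1},{"dx":0.6,"dy":0.286,"dz":0.03,"ax":0,"ay":-0.002,"az":0,"grip":-1}]';python3 -m jog '[{"dx":0.313,"dy":0,"dz":0,"ax":0,"ay":0,"az":0,"grip":-1},{"dx":0.313,"dy":0,"dz":0,"ax":0,"ay":0,"az":0,"grip":-1},{"dx":0.313,"dy":0,"dz":0,"ax":0,"ay":0,"az":0,"grip":-1},{"dx":0.313,"dy":0,"dz":0,"ax":0,"ay":0,"az":0,"grip":-1},{"dx":0.313,"dy":0,"dz":0,"ax":0,"ay":0,"az":0,"grip":-1}]')|grep -vE "clock|rot"; python3 -c "
from util import *
goto(P(.155,0,.165),PA)"
```

```text
position: [0.5883, -0.2194, 0.2911]
contact_force: [0.0, 0.0, -0.2]
width: 0.0001
gripper_force: 0.0
position: [0.6535, -0.248, 0.2939]
contact_force: [0.1, -0.4, -0.6]
width: 0.0
gripper_force: 0.0
shift [ 0.0137 -0.0012  0.5155] turn [-0.0003  0.0035 -0.0005]
```

```bash
(python3 -m jog '[{"dx":0.01,"dy":0,"dz":0.14,"ax":0,"ay":0.003,"az":0,"grip":-1},{"dx":0.01,"dy":0,"dz":0.28,"ax":0,"ay":0.003,"az":0,"grip":-1},{"dx":0.01,"dy":0,"dz":0.42,"ax":0,"ay":0.003,"az":0,"grip":-1},{"dx":0.01,"dy":0,"dz":0.515,"ax":0,"ay":0.003,"az":0,"grip":-1},{"dx":0.01,"dy":0,"dz":0.515,"ax":0,"ay":0.003,"az":0,"grip":-1}]';python3 -m jog '[{"dx":-0.06,"dy":0,"dz":0.028,"ax":0,"ay":0,"az":0,"grip":-1},{"dx":-0.112,"dy":0,"dz":0.046,"ax":0,"ay":0,"az":0,"grip":-1},{"dx":-0.192,"dy":0,"dz":0.036,"ax":0,"ay":0,"az":0,"grip":-1},{"dx":-0.272,"dy":0,"dz":0.036,"ax":0,"ay":0,"az":0,"grip":-1},{"dx":-0.352,"dy":0,"dz":0.048,"ax":0,"ay":0,"az":0,"grip":-1}]')|grep -vE "clock|rot"; python3 -c "
from util import *
goto(P(.067,0,.153),PA)"
```

```text
position: [0.6511, -0.2464, 0.1614]
contact_force: [-1.4, 1.0, -0.7]
width: 0.0001
gripper_force: 0.0
position: [0.5782, -0.2094, 0.1582]
contact_force: [0.9, -0.3, 1.1]
width: -0.0001
gripper_force: 0.7
shift [-0.003  -0.0009  0.0209] turn [-0.0001 -0.0059 -0.0003]
```

Force is about 1 N, consistent with pushing the lid. Continue along the arc.

```bash
(python3 -m jog '[{"dx":-0.076,"dy":0,"dz":0.016,"ax":0,"ay":0,"az":0,"grip":-1},{"dx":-0.148,"dy":0,"dz":0.044,"ax":0,"ay":0,"az":0,"grip":-1},{"dx":-0.221,"dy":0,"dz":0.084,"ax":0,"ay":0,"az":0,"grip":-1},{"dx":-0.284,"dy":0,"dz":0.128,"ax":0,"ay":0,"az":0,"grip":-1},{"dx":-0.346,"dy":0,"dz":0.184,"ax":0,"ay":0,"az":0,"grip":-1}]';python3 -m jog '[{"dx":-0.05,"dy":0,"dz":0.06,"ax":0,"ay":0,"az":0,"grip":-1},{"dx":-0.094,"dy":0,"dz":0.128,"ax":0,"ay":0,"az":0,"grip":-1},{"dx":-0.126,"dy":0,"dz":0.196,"ax":0,"ay":0,"az":0,"grip":-1},{"dx":-0.154,"dy":0,"dz":0.27,"ax":0,"ay":0,"az":0,"grip":-1},{"dx":-0.17,"dy":0,"dz":0.3,"ax":0,"ay":0,"az":0,"grip":-1}]')|grep -vE "clock|rot"; python3 -c "
from util import *
goto(P(-.064,0,-.001),PA)
e=cam('scene');d=cam('top')
for n,D,b in(('s',e,(230,120,390,330)),('t',d,(240,160,350,310))):
    hh=cv2.cvtColor(D['img'],cv2.COLOR_RGB2HSV)[b[1]:b[3],b[0]:b[2]]; m=((hh[...,0]<16)&(hh[...,1]>150)&(hh[...,2]>60)).astype(np.uint8)
    k,l,st,c=cv2.connectedComponentsWithStats(m); print(n,[(x[4],(y+b[:2]).round(1)) for x,y in zip(st[1:],c[1:]) if x[4]>15])
"
```

```text
position: [0.5014, -0.1701, 0.112]
contact_force: [0.4, -0.7, 1.6]
width: -0.0001
gripper_force: 0.6
position: [0.4619, -0.1498, 0.034]
contact_force: [0.3, -0.4, 0.6]
width: 0.0001
gripper_force: 0.3
shift [-0.0042  0.0004  0.1401] turn [-0.0003 -0.0019 -0.0003]
s [(np.int32(82), array([270.2, 231.1])), (np.int32(52), array([296.2, 286.9]))]
t []
```

```bash
(python3 -m jog '[{"dx":-0.004,"dy":0,"dz":0.05,"ax":0,"ay":0,"az":0,"grip":-1},{"dx":-0.004,"dy":0,"dz":0.09,"ax":0,"ay":0,"az":0,"grip":-1},{"dx":-0.004,"dy":0,"dz":0.12,"ax":0,"ay":0,"az":0,"grip":-1},{"dx":-0.004,"dy":0,"dz":0.13,"ax":0,"ay":0,"az":0,"grip":-1},{"dx":-0.004,"dy":0,"dz":0.13,"ax":0,"ay":0,"az":0,"grip":-1}]';python3 -m jog '[{"dx":0,"dy":0,"dz":0.006,"ax":0,"ay":0,"az":0,"grip":-1},{"dx":0,"dy":0,"dz":0.012,"ax":0,"ay":0,"az":0,"grip":-1},{"dx":0,"dy":0,"dz":0.012,"ax":0,"ay":0,"az":0,"grip":-1}]')|grep -vE "clock|rot"; python3 -c "
from util import *
goto(P(-.064,0,-.001),PA)"
```

```text
position: [0.4626, -0.1503, 0.0013]
contact_force: [0.3, -0.1, -0.1]
width: -0.0
gripper_force: 0.0
position: [0.4627, -0.1504, -0.0012]
contact_force: [-0.0, -0.4, 3.3]
width: -0.0001
gripper_force: 1.5
shift [-0.0079 -0.     -0.001 ] turn [-0.0003 -0.0025 -0.0005]
```

```bash
(python3 -m jog '[{"dx":0,"dy":0,"dz":0.004,"ax":0,"ay":0,"az":0,"grip":-1},{"dx":0,"dy":0,"dz":0.008,"ax":0,"ay":0,"az":0,"grip":-1},{"dx":0,"dy":0,"dz":0.008,"ax":0,"ay":0,"az":0,"grip":-1}]')|grep -vE "clock|rot"; python3 -c "
from util import *
e=cam('scene');d=cam('top');np.save('d3.npy',d,allow_pickle=True);np.save('e3.npy',e,allow_pickle=True)
p=P(-.101,-.0,.0235);print('expect dowel',proj(e,p),proj(d,p))
for n,D,b in(('s',e,(230,120,420,330)),('t',d,(240,160,400,310))):
    hh=cv2.cvtColor(D['img'],cv2.COLOR_RGB2HSV)[b[1]:b[3],b[0]:b[2]]
    for nm,m in(('brown',(hh[...,0]<16)&(hh[...,1]>150)&(hh[...,2]>60)),('red',((hh[...,0]<5)|(hh[...,0]>175))&(hh[...,1]>180)&(hh[...,2]>90))):
      k,l,st,c=cv2.connectedComponentsWithStats(m.astype(np.uint8)); print(n,nm,[(x[:5].tolist(),(y+b[:2]).round(1)) for x,y in zip(st[1:],c[1:]) if x[4]>15])
for y in(0,1):
  for a in (0,.5,1.0):
    q=P(-.058,-.142-.065*np.cos(a),.036+.065*np.sin(a));print('grip',a,proj(e,q),proj(d,q)) if y==0 else 0
"
```

```text
position: [0.4628, -0.1504, -0.0016]
contact_force: [-3.8, 0.7, 17.6]
width: -0.0001
gripper_force: 9.3
expect dowel [269.90492798 244.87775703] [295.50062375 282.36353122]
s brown [([37, 114, 5, 4, 16], array([268.8, 235.6])), ([62, 164, 9, 7, 51], array([296.2, 287. ]))]
s red [([63, 164, 8, 6, 38], array([296.2, 286.2]))]
t brown [([112, 92, 16, 12, 101], array([359.9, 257.6]))]
t red [([113, 93, 14, 11, 77], array([359.5, 257.8]))]
grip 0 [297.670317   317.17766076] [371.6974724  265.44200453]
grip 0.5 [296.78014627 305.80987435] [369.8158541  261.52880952]
grip 1.0 [295.264133   290.28543245] [362.28588109 258.50764174]
```

The lid is shut: contact at the lid-top height with 17 N, and the dowel at its expected pixel. The clamp handle is still raised at top (360,258). Next I go above it.

```bash
(python3 -m jog '[{"dx":0,"dy":0,"dz":-0.15,"ax":0,"ay":0,"az":0,"grip":-1},{"dx":0,"dy":0,"dz":-0.3,"ax":0,"ay":0,"az":0,"grip":-1},{"dx":0,"dy":0,"dz":-0.45,"ax":0,"ay":0,"az":0,"grip":-1},{"dx":0,"dy":0,"dz":-0.56,"ax":0,"ay":0,"az":0,"grip":-1},{"dx":0,"dy":0,"dz":-0.56,"ax":0,"ay":0,"az":0,"grip":-1}]';python3 -m jog '[{"dx":0.02,"dy":0.16,"dz":0,"ax":0,"ay":0,"az":0,"grip":-1},{"dx":0.02,"dy":0.32,"dz":0,"ax":0,"ay":0,"az":0,"grip":-1},{"dx":0.02,"dy":0.48,"dz":0,"ax":0,"ay":0,"az":0,"grip":-1},{"dx":0.02,"dy":0.64,"dz":0,"ax":0,"ay":0,"az":0,"grip":-1},{"dx":0.02,"dy":0.76,"dz":0,"ax":0,"ay":0,"az":0,"grip":-1}]';python3 -m jog '[{"dx":0,"dy":0,"dz":0,"ax":0,"ay":0,"az":0,"grip":-1},{"dx":0,"dy":0,"dz":0,"ax":0,"ay":0,"az":0,"grip":-1},{"dx":0,"dy":0,"dz":0,"ax":0,"ay":0,"az":0,"grip":-1}]')|grep -vE "clock|rot"; python3 -c "
from util import *
goto(P(-.058,-.192,.09),PA)
e=cam('scene');d=cam('top')
for n,D,b in(('s',e,(230,120,420,330)),('t',d,(240,160,400,310))):
    hh=cv2.cvtColor(D['img'],cv2.COLOR_RGB2HSV)[b[1]:b[3],b[0]:b[2]]
    for nm,m in(('brown',(hh[...,0]<16)&(hh[...,1]>130)&(hh[...,2]>60)),('red',((hh[...,0]<5)|(hh[...,0]>175))&(hh[...,1]>180)&(hh[...,2]>90))):
      k,l,st,c=cv2.connectedComponentsWithStats(m.astype(np.uint8)); print(n,nm,[(x[:5].tolist(),(y+b[:2]).round(1)) for x,y in zip(st[1:],c[1:]) if x[4]>15])
crop(d,(250,180,410,300),5,'g6')
"
```

```text
position: [0.4657, -0.1518, 0.1422]
contact_force: [0.2, -1.0, 0.3]
width: 0.0
gripper_force: 0.0
position: [0.378, -0.3236, 0.1355]
contact_force: [0.6, -0.9, -0.5]
width: 0.0002
gripper_force: 0.0
position: [0.3793, -0.3206, 0.1353]
contact_force: [-0.1, 0.2, 0.6]
width: 0.0001
gripper_force: 0.0
shift [0.0041 0.0101 0.1811] turn [-0.0011 -0.0005 -0.001 ]
s brown [([37, 114, 7, 20, 93], array([269.7, 243.7])), ([62, 163, 9, 9, 58], array([296.1, 287.2]))]
s red [([63, 164, 8, 6, 39], array([296.3, 286.4]))]
t brown []
t red []
```

```bash
(python3 -m jog '[{"dx":0.004,"dy":0.01,"dz":0.06,"ax":0,"ay":0,"az":0,"grip":-1},{"dx":0.004,"dy":0.01,"dz":0.12,"ax":0,"ay":0,"az":0,"grip":-1},{"dx":0.004,"dy":0.01,"dz":0.18,"ax":0,"ay":0,"az":0,"grip":-1},{"dx":0.004,"dy":0.01,"dz":0.22,"ax":0,"ay":0,"az":0,"grip":-1},{"dx":0.004,"dy":0.01,"dz":0.26,"ax":0,"ay":0,"az":0,"grip":-1}]';python3 -m jog '[{"dx":0,"dy":0.01,"dz":0.04,"ax":0,"ay":0,"az":0,"grip":-1},{"dx":0,"dy":0.02,"dz":0.08,"ax":0,"ay":0,"az":0,"grip":-1},{"dx":0,"dy":0.03,"dz":0.12,"ax":0,"ay":0,"az":0,"grip":-1},{"dx":0,"dy":0.04,"dz":0.16,"ax":0,"ay":0,"az":0,"grip":-1},{"dx":0,"dy":0.05,"dz":0.2,"ax":0,"ay":0,"az":0,"grip":-1}]')|grep -vE "clock|rot"; python3 -c "
from util import *
goto(P(-.058,-.205,.0155),PA)"
```

```text
position: [0.3747, -0.3375, 0.078]
contact_force: [-43.1, -31.8, 58.7]
width: 0.0001
gripper_force: 37.7
position: [0.362, -0.3646, 0.0296]
contact_force: [-65.3, -66.1, 24.8]
width: -0.0002
gripper_force: 45.4
shift [-0.0107 -0.1302  0.0487] turn [ 0.0378 -0.0047  0.0179]
```

Force is high: the tip slid off the handle's outer end. I'll relieve it outward, then lift.

```bash
(python3 -m jog '[{"dx":0,"dy":0.16,"dz":0,"ax":0,"ay":0,"az":0,"grip":-1},{"dx":0,"dy":0.18,"dz":0,"ax":0,"ay":0,"az":0,"grip":-1},{"dx":0,"dy":0.18,"dz":0,"ax":0,"ay":0,"az":0,"grip":-1}]'; python3 -m jog '[{"dx":0,"dy":0,"dz":-0.15,"ax":0,"ay":0,"az":0,"grip":-1},{"dx":0,"dy":0,"dz":-0.3,"ax":0,"ay":0,"az":0,"grip":-1},{"dx":0,"dy":0,"dz":-0.5,"ax":0,"ay":0,"az":0,"grip":-1},{"dx":0,"dy":0,"dz":-0.6,"ax":0,"ay":0,"az":0,"grip":-1},{"dx":0,"dy":0,"dz":-0.6,"ax":0,"ay":0,"az":0,"grip":-1}]';python3 -m jog '[{"dx":0,"dy":-0.6,"dz":0,"ax":0,"ay":0,"az":0,"grip":-1},{"dx":0,"dy":-0.6,"dz":0,"ax":0,"ay":0,"az":0,"grip":-1},{"dx":0,"dy":-0.6,"dz":0,"ax":0,"ay":0,"az":0,"grip":-1},{"dx":0,"dy":-0.6,"dz":-0.2,"ax":0,"ay":0,"az":0,"grip":-1},{"dx":0,"dy":-0.6,"dz":-0.2,"ax":0,"ay":0,"az":0,"grip":-1}]')|grep -vE "rot"; python3 -c "
from util import *
goto(P(-.058,-.18,.12),PA)
e=cam('scene');d=cam('top')
b=(230,230,420,340);q=[]
for D in(e,d):
    x0,y0=(230,230) if D is e else (330,230)
    hh=cv2.cvtColor(D['img'],cv2.COLOR_RGB2HSV)[y0:y0+90,x0:x0+90]
    m=((hh[...,0]<5)|(hh[...,0]>175))&(hh[...,1]>170)&(hh[...,2]>60)
    k,l,st,c=cv2.connectedComponentsWithStats(m.astype(np.uint8)); print([(x[:5].tolist(),(y+[x0,y0]).round(1)) for x,y in zip(st[1:],c[1:]) if x[4]>15]); 
    if k>1: q.append((D,*(c[1+st[1:,4].argmax()]+[x0,y0])))
p=tri(q);print(p,(p[:2]-PO)@PX,(p[:2]-PO)@PY,[proj(D,p) for D,_,_ in q])
A=np.hstack([cv2.resize(D['img'][y:y+75,x:x+100,::-1],(400,300),interpolation=cv2.INTER_CUBIC) for D,x,y in((e,250,240),(d,310,225))]);cv2.imwrite('pics/g7.png',A)
"
```

```text
clock: 25.47
position: [0.3532, -0.3771, 0.0213]
contact_force: [-1.0, 0.2, -0.9]
width: 0.0
gripper_force: 0.0
clock: 25.88
position: [0.3574, -0.3764, 0.1776]
contact_force: [0.6, -0.5, -0.1]
width: 0.0
gripper_force: 0.0
clock: 26.3
position: [0.423, -0.2356, 0.2221]
contact_force: [0.6, -0.7, 0.7]
width: 0.0
gripper_force: 0.0
shift [0.     0.3453 0.4073] turn [-0.0022 -0.0012  0.0039]
[([64, 69, 10, 21, 169], array([298.1, 309.5]))]
[([28, 30, 23, 7, 121], array([369.1, 263.1]))]
[ 0.37782622 -0.32984565  0.05108683] -0.05618626231884142 -0.19848752930581473 [array([297.88913475, 309.66881149]), array([369.03351627, 262.94048619])]
```

View pics/g7.png

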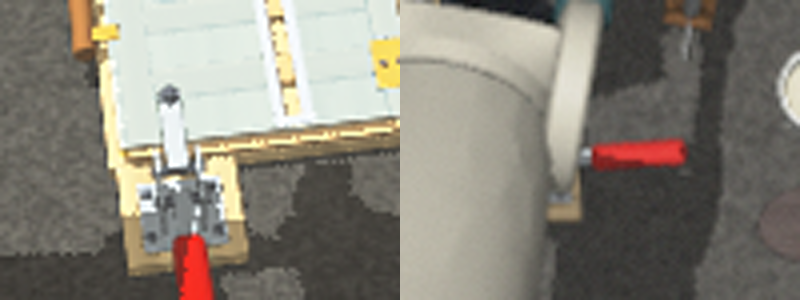

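The lid is shut and flat. The clamp handle is already most of the way down, at about 0.26 rad, with its grip centre at press (-56,-198,51) mm. I'll push down again above its outer half.

```bash
(python3 -m jog '[{"dx":0,"dy":0.2,"dz":0.1,"ax":0,"ay":0,"az":0.002,"grip":-1},{"dx":0,"dy":0.4,"dz":0.2,"ax":0,"ay":0,"az":0.002,"grip":-1},{"dx":0,"dy":0.433,"dz":0.3,"ax":0,"ay":0,"az":0.004,"grip":-1},{"dx":0,"dy":0.433,"dz":0.4,"ax":0,"ay":0,"az":0.004,"grip":-1},{"dx":0,"dy":0.433,"dz":0.5,"ax":0,"ay":0,"az":0.004,"grip":-1}]';python3 -m jog '[{"dx":0,"dy":0,"dz":0.08,"ax":0,"ay":0,"az":0,"grip":-1},{"dx":0,"dy":0,"dz":0.08,"ax":0,"ay":0,"az":0,"grip":-1},{"dx":0,"dy":0,"dz":0.08,"ax":0,"ay":0,"az":0,"grip":-1}]')|grep -vE "rot"; python3 -c "
from util import *
goto(P(-.057,-.202,.0155),PA)"
```

```text
clock: 26.82
position: [0.3702, -0.3376, 0.0922]
contact_force: [0.3, 0.3, 0.5]
width: -0.0002
gripper_force: 0.0
clock: 27.07
position: [0.3713, -0.336, 0.0739]
contact_force: [0.8, -0.4, 0.1]
width: -0.0003
gripper_force: 0.0
shift [ 0.0094 -0.0194  0.2338] turn [-0.0017  0.0018 -0.004 ]
```

```bash
(python3 -m jog '[{"dx":0.009,"dy":-0.019,"dz":0.04,"ax":0,"ay":0,"az":-0.004,"grip":-1},{"dx":0.009,"dy":-0.019,"dz":0.08,"ax":0,"ay":0,"az":-0.004,"grip":-1},{"dx":0.009,"dy":-0.019,"dz":0.12,"ax":0,"ay":0,"az":-0.004,"grip":-1},{"dx":0.009,"dy":-0.019,"dz":0.15,"ax":0,"ay":0,"az":-0.004,"grip":-1},{"dx":0.009,"dy":-0.019,"dz":0.17,"ax":0,"ay":0,"az":-0.004,"grip":-1}]';python3 -m jog '[{"dx":0,"dy":0,"dz":0.015,"ax":0,"ay":0,"az":0,"grip":-1},{"dx":0,"dy":0,"dz":0.03,"ax":0,"ay":0,"az":0,"grip":-1},{"dx":0,"dy":0,"dz":0.03,"ax":0,"ay":0,"az":0,"grip":-1}]';python3 -m jog '[{"dx":0,"dy":0,"dz":0.01,"ax":0,"ay":0,"az":0,"grip":-1},{"dx":0,"dy":0,"dz":0.02,"ax":0,"ay":0,"az":0,"grip":-1},{"dx":0,"dy":0,"dz":0.02,"ax":0,"ay":0,"az":0,"grip":-1}]')|grep -vE "rot"; python3 -c "
from util import *
goto(P(-.057,-.202,.0155),PA)"
```

```text
clock: 27.48
position: [0.3763, -0.3343, 0.0324]
contact_force: [-0.5, 0.2, -0.6]
width: 0.0002
gripper_force: 0.0
clock: 27.73
position: [0.3764, -0.3349, 0.0253]
contact_force: [-0.6, -0.7, 0.4]
width: -0.0001
gripper_force: 0.0
clock: 27.98
position: [0.3767, -0.3352, 0.0208]
contact_force: [0.4, -0.7, 0.7]
width: -0.0001
gripper_force: 0.0
shift [-0.0091 -0.0071  0.0211] turn [-0.0001 -0.0016 -0.0005]
```

```bash
(python3 -m jog '[{"dx":-0.005,"dy":-0.005,"dz":0.01,"ax":0,"ay":0,"az":0,"grip":-1},{"dx":-0.005,"dy":-0.005,"dz":0.02,"ax":0,"ay":0,"az":0,"grip":-1},{"dx":-0.005,"dy":-0.005,"dz":0.02,"ax":0,"ay":0,"az":0,"grip":-1}]';python3 -m jog '[{"dx":0,"dy":0,"dz":0.006,"ax":0,"ay":0,"az":0,"grip":-1},{"dx":0,"dy":0,"dz":0.008,"ax":0,"ay":0,"az":0,"grip":-1},{"dx":0,"dy":0,"dz":0.008,"ax":0,"ay":0,"az":0,"grip":-1}]';)|grep -vE "rot"
```

```text
clock: 28.23
position: [0.376, -0.3331, 0.0156]
contact_force: [1.2, 0.3, -0.1]
width: -0.0003
gripper_force: 0.0
clock: 28.48
position: [0.3761, -0.3331, 0.0151]
contact_force: [-2.2, 1.4, 12.1]
width: -0.0004
gripper_force: 5.9
```

```bash
(python3 -m jog '[{"dx":0,"dy":0,"dz":0.004,"ax":0,"ay":0,"az":0,"grip":-1},{"dx":0,"dy":0,"dz":0.004,"ax":0,"ay":0,"az":0,"grip":-1},{"dx":0,"dy":0,"dz":0.004,"ax":0,"ay":0,"az":0,"grip":-1}]';python3 -m jog '[{"dx":0,"dy":0,"dz":-0.15,"ax":0,"ay":0,"az":0,"grip":-1},{"dx":0,"dy":0,"dz":-0.3,"ax":0,"ay":0,"az":0,"grip":-1},{"dx":0,"dy":0,"dz":-0.45,"ax":0,"ay":0,"az":0,"grip":-1},{"dx":0,"dy":-0.15,"dz":-0.6,"ax":0,"ay":0,"az":0,"grip":-1},{"dx":0,"dy":-0.3,"dz":-0.65,"ax":0,"ay":0,"az":0,"grip":-1}]';python3 -m jog '[{"dx":0,"dy":-0.4,"dz":-0.2,"ax":0,"ay":0,"az":0,"grip":0},{"dx":0,"dy":-0.4,"dz":-0.2,"ax":0,"ay":0,"az":0,"grip":0},{"dx":0,"dy":-0.4,"dz":-0.2,"ax":0,"ay":0,"az":0,"grip":0},{"dx":0,"dy":-0.4,"dz":-0.2,"ax":0,"ay":0,"az":0,"grip":0},{"dx":0,"dy":-0.4,"dz":-0.2,"ax":0,"ay":0,"az":0,"grip":0}]')|grep -E "pos|contact"; python3 -c "
from util import *
e=cam('scene');d=cam('top');np.save('d4.npy',d,allow_pickle=True);np.save('e4.npy',e,allow_pickle=True)
q=[]
for D in(e,d):
    x0,y0=(230,230) if D is e else (330,230)
    hh=cv2.cvtColor(D['img'],cv2.COLOR_RGB2HSV)[y0:y0+100,x0:x0+90]
    m=((hh[...,0]<5)|(hh[...,0]>175))&(hh[...,1]>170)&(hh[...,2]>60)
    k,l,st,c=cv2.connectedComponentsWithStats(m.astype(np.uint8)); print([(x[:5].tolist(),(y+[x0,y0]).round(1)) for x,y in zip(st[1:],c[1:]) if x[4]>15]); 
    if k>1: q.append((D,*(c[1+st[1:,4].argmax()]+[x0,y0])))
p=tri(q);print(p,(p[:2]-PO)@PX,(p[:2]-PO)@PY)
# rest (orange) and needle
for n,D,b in(('s',e,(330,300,410,360)),('t',d,(360,195,410,250))):
    hh=cv2.cvtColor(D['img'],cv2.COLOR_RGB2HSV)[b[1]:b[3],b[0]:b[2]]
    m=((hh[...,0]<18)&(hh[...,1]>120)&(hh[...,2]>70)).astype(np.uint8)
    k,l,st,c=cv2.connectedComponentsWithStats(m); print(n,[(x[:5].tolist(),(y+b[:2]).round(1)) for x,y in zip(st[1:],c[1:]) if x[4]>5])
A=np.hstack([cv2.resize(D['img'][y:y+54,x:x+72,::-1],(400,300),interpolation=cv2.INTER_CUBIC) for D,x,y in((e,334,300),(d,350,192))]);cv2.imwrite('pics/g8.png',A)
"
```

```text
position: [0.3761, -0.3332, 0.015]
contact_force: [-2.2, 3.0, 18.0]
position: [0.4075, -0.2755, 0.1756]
contact_force: [0.5, -0.0, -0.6]
position: [0.4522, -0.183, 0.2225]
contact_force: [-1.0, 0.2, -0.6]
[([64, 70, 11, 28, 222], array([298.5, 314.1]))]
[([28, 32, 23, 6, 128], array([369.2, 264.4]))]
[ 0.37774526 -0.33178927  0.03670459] -0.055376016607221065 -0.20025605763036192
s [([29, 22, 4, 4, 15], array([360.6, 323.6])), ([54, 23, 4, 3, 11], array([385.6, 324.1])), ([25, 31, 36, 12, 358], array([372.7, 336.7]))]
t [([16, 12, 6, 24, 67], array([378.9, 220.2])), ([23, 13, 8, 24, 70], array([387.2, 220. ]))]
```

View pics/g8.png

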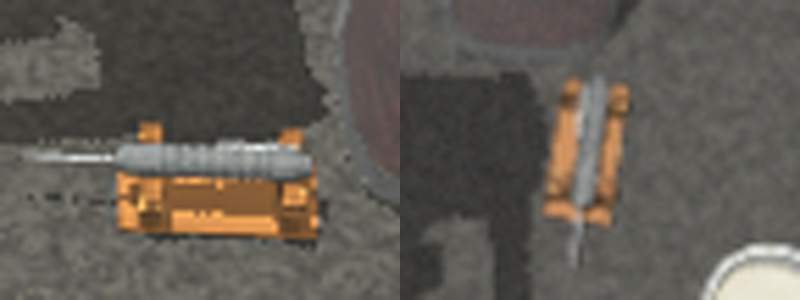

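The clamp is level, with its grip centre at z=37 mm. The needle lies on its rest with the pin towards the robot. Scene pixels: grip (355,328) to (390,329), tip (338.5,328). Top pixels: grip (385.4,206) to (382,229.4), tip (381.5,239.7).

```bash
python3 - <<'E'
from util import *
e=np.load("e4.npy",allow_pickle=True).item();d=np.load("d4.npy",allow_pickle=True).item()
B=tri([(e,390.1,329.3),(d,385.4,205.8)]);F=tri([(e,355.2,328.2),(d,382,229.4)]);T=tri([(e,338.5,327.9),(d,381.5,239.7)])
print("back",B,"front",F,"tip",T,np.linalg.norm(B-F),np.linalg.norm(T-F))
v=F-B;print("yaw pin",np.degrees(np.arctan2(v[1],v[0])), np.degrees(np.arctan2(*(T-B)[[1,0]])))
for u,w in((383.8,217.6),):
  print("mid top@27",ray(d,u,w,.027),"scene@27",ray(e,372.6,328.8,.027))
print("tip@27",ray(d,381.5,239.7,.027),ray(e,338.5,327.9,.027))
print("rest centroid top@.02", ray(d,383.1,220.1,.018))
print("jar top",ray(d,378.5,158,.13),proj(e,ray(d,378.5,158,.13)),"slip",ray(d,417,247,.034),"water",ray(d,438,217,.063))
s,p,r=pose();print(p)
E
```

```text
back [ 0.51430268 -0.46259953  0.02674746] front [ 0.45746769 -0.41877694  0.02327828] tip [ 0.42900375 -0.40056666  0.02738974] 0.07185172873847666 0.03403989368636332
yaw pin 142.36599526010733 143.9738203276607
mid top@27 [ 0.48384129 -0.43993021  0.027     ] scene@27 [ 0.48601759 -0.44151045  0.027     ]
tip@27 [ 0.42834793 -0.40056428  0.027     ] [ 0.42992878 -0.40034598  0.027     ]
rest centroid top@.02 [ 0.48107358 -0.4372304   0.018     ]
jar top [ 0.61100583 -0.48297411  0.13      ] [441.19484868 285.47820053] slip [ 0.36258248 -0.4743107   0.034     ] water [ 0.40462186 -0.56146571  0.063     ]
[ 0.45086642 -0.18412352  0.22113441]
```

```bash
python3 -c "
from util import *
goto([.485,-.4403,.12],np.radians(-36.3))"
```

```text
shift [0.5873 0.8506 0.4047] turn [ 1.000e-04 -1.000e-04  1.029e-01]
```

```bash
(python3 -m jog '[{"dx":0.45,"dy":0.65,"dz":0,"ax":0,"ay":0,"az":0,"grip":0},{"dx":0.45,"dy":0.65,"dz":0,"ax":0,"ay":0,"az":0,"grip":0},{"dx":0.45,"dy":0.65,"dz":0,"ax":0,"ay":0,"az":0,"grip":0},{"dx":0.45,"dy":0.65,"dz":0,"ax":0,"ay":0,"az":0,"grip":0},{"dx":0.45,"dy":0.65,"dz":0,"ax":0,"ay":0,"az":0,"grip":0}]';python3 -m jog '[{"dx":0.137,"dy":0.2,"dz":0.1,"ax":0,"ay":0,"az":0.06,"grip":0},{"dx":0.137,"dy":0.2,"dz":0.2,"ax":0,"ay":0,"az":0.103,"grip":0},{"dx":0.137,"dy":0.2,"dz":0.3,"ax":0,"ay":0,"az":0.103,"grip":0},{"dx":0.137,"dy":0.2,"dz":0.4,"ax":0,"ay":0,"az":0.103,"grip":0},{"dx":0.137,"dy":0.2,"dz":0.4,"ax":0,"ay":0,"az":0.103,"grip":0}]';python3 -m jog '[{"dx":0,"dy":0,"dz":0.08,"ax":0,"ay":0,"az":0,"grip":0},{"dx":0,"dy":0,"dz":0.08,"ax":0,"ay":0,"az":0,"grip":0},{"dx":0,"dy":0,"dz":0.08,"ax":0,"ay":0,"az":0,"grip":0}]')|grep -vE "rot"; python3 -c "
from util import *
goto([.485,-.4403,.02],np.radians(-36.3))"
```

```text
clock: 30.08
position: [0.4765, -0.3845, 0.2204]
contact_force: [1.1, 0.6, -0.1]
width: 0.0427
gripper_force: 0.0
clock: 30.5
position: [0.4811, -0.4385, 0.1144]
contact_force: [-0.8, 1.3, 0.1]
width: 0.0427
gripper_force: 0.0
clock: 30.75
position: [0.485, -0.4401, 0.1019]
contact_force: [0.3, 0.3, -0.0]
width: 0.0427
gripper_force: 0.0
shift [0.0005 0.001  0.3276] turn [-0.0007  0.0002 -0.0008]
```

```bash
(python3 -m jog '[{"dx":0,"dy":0,"dz":0.1,"ax":0,"ay":0,"az":0,"grip":0},{"dx":0,"dy":0,"dz":0.2,"ax":0,"ay":0,"az":0,"grip":0},{"dx":0,"dy":0,"dz":0.3,"ax":0,"ay":0,"az":0,"grip":0},{"dx":0,"dy":0,"dz":0.328,"ax":0,"ay":0,"az":0,"grip":0},{"dx":0,"dy":0,"dz":0.328,"ax":0,"ay":0,"az":0,"grip":0}]';python3 -m jog '[{"dx":0,"dy":0,"dz":0.03,"ax":0,"ay":0,"az":0,"grip":0},{"dx":0,"dy":0,"dz":0.06,"ax":0,"ay":0,"az":0,"grip":0},{"dx":0,"dy":0,"dz":0.09,"ax":0,"ay":0,"az":0,"grip":0},{"dx":0,"dy":0,"dz":0.128,"ax":0,"ay":0,"az":0,"grip":0},{"dx":0,"dy":0,"dz":0.128,"ax":0,"ay":0,"az":0,"grip":0}]';python3 -m jog '[{"dx":0,"dy":0,"dz":0,"ax":0,"ay":0,"az":0,"grip":0},{"dx":0,"dy":0,"dz":0,"ax":0,"ay":0,"az":0,"grip":0},{"dx":0,"dy":0,"dz":0,"ax":0,"ay":0,"az":0,"grip":0}]')|grep -vE "rot"; python3 -c "
from util import *
goto([.485,-.4403,-.013],np.radians(-36.3))"
```

```text
clock: 31.17
position: [0.4855, -0.4394, 0.0195]
contact_force: [0.2, 0.2, 0.0]
width: 0.0425
gripper_force: 0.0
clock: 31.58
position: [0.4854, -0.4391, -0.0136]
contact_force: [-1.4, -0.6, -0.0]
width: 0.0426
gripper_force: 0.0
clock: 31.83
position: [0.4866, -0.4404, -0.0114]
contact_force: [0.1, 0.8, -0.7]
width: 0.0426
gripper_force: 0.0
shift [-0.0055  0.0036  0.0062] turn [-0.0004 -0.0017 -0.0001]
```

```bash
(python3 -m jog '[{"dx":-0.005,"dy":0.003,"dz":0.004,"ax":0,"ay":0,"az":0,"grip":-0.5},{"dx":-0.005,"dy":0.003,"dz":0.004,"ax":0,"ay":0,"az":0,"grip":-0.5},{"dx":-0.005,"dy":0.003,"dz":0.004,"ax":0,"ay":0,"az":0,"grip":-1},{"dx":-0.005,"dy":0.003,"dz":0.004,"ax":0,"ay":0,"az":0,"grip":-1},{"dx":-0.005,"dy":0.003,"dz":0.004,"ax":0,"ay":0,"az":0,"grip":-1}]' 80;python3 -m jog '[{"dx":0,"dy":0,"dz":0,"ax":0,"ay":0,"az":0,"grip":-1},{"dx":0,"dy":0,"dz":0,"ax":0,"ay":0,"az":0,"grip":-1},{"dx":0,"dy":0,"dz":0,"ax":0,"ay":0,"az":0,"grip":-1}]')|grep -vE "zz"; python3 -c "
from util import *
e=cam('scene');d=cam('top')
# pin detection: bright pixels near expected line left of grip in scene
g=e['img'][318:336,325:372].mean(2).astype(int)
print(g[:, ::3])"
```

```text
clock: 32.25
position: [0.4842, -0.4414, -0.0121]
ee_rot: [0.001, 0.95, -0.311, 0.001]
contact_force: [-4.0, -3.7, 3.4]
width: 0.01
gripper_force: 78.2
clock: 32.5
position: [0.4842, -0.4415, -0.0121]
ee_rot: [0.001, 0.95, -0.311, 0.001]
contact_force: [-3.7, -4.0, 4.4]
width: 0.01
gripper_force: 78.2
[[ 60  66  62  62  59  62  60  62  61  94  94 100 104  93  40  34]
 [ 64  69  58  64  67  57  58  62  60  62  96 111 102  92  39  35]
 [ 58  64  64  66  66  57  63  63  63 105  92 100 103  96  39  41]
 [ 64  61  70  64  58  64  59  65  58 101 108  89  92  98  39  39]
 [ 60  60  62  66  58  65  60  60  64  91  94  90  68 100  37  39]
 [ 60  71  64  68  66  66  63  60  62 103 105  93  91  96  38  41]
 [ 65  69  61  63  63  67  61  66  56 103  97  98  91  98  38  41]
 [ 68  63  66  63  60  61  59  65  64 103  95  79  83  91  39  44]
 [ 64  66  60  61  54  60  56  55  62 101  85  84  89  86  42  43]
 [ 55  71  66  60  55  61  66  62  61  93  87  97  93  95  40  42]
 [ 58  69  69  62  64 127 131 144 142 130  99  98 101  99  50  41]
 [ 67  59  64  56  57  60  55  60  51  57  82  94 100  95  86  85]
 [ 66  52  58  59  58  62  61  66  60  57  69  84  86  89  72  84]
 [ 64  64  61  59  63  65  66  60 106  55  80  73  77  75  51  36]
 [ 60  65  60  59  67  60  66  56 111  60  80  88  68  98  47  68]
 [ 57  57  64  59  64  64  61  59  67  60  82  87  90  95  46  76]
 [ 61  54  63  56  63  68  57  68  63  53  81  87  94  92  58  77]
 [ 71  60  64  64  59  68  57  68  57  59  80  83  94  92  74  64]]
```

Needle held. Lift, pitch by 60°, then check with the cameras where the pin really is.

```bash
(python3 -m jog '[{"dx":0,"dy":0,"dz":-0.06,"ax":0,"ay":0,"az":0,"grip":-1},{"dx":0,"dy":0,"dz":-0.16,"ax":0,"ay":0,"az":0,"grip":-1},{"dx":0,"dy":0,"dz":-0.3,"ax":0,"ay":0,"az":0,"grip":-1},{"dx":0,"dy":0,"dz":-0.45,"ax":0,"ay":0,"az":0,"grip":-1},{"dx":0,"dy":0,"dz":-0.6,"ax":0,"ay":0,"az":0,"grip":-1}]';python3 -m jog '[{"dx":-0.1,"dy":0,"dz":-0.1,"ax":0,"ay":0.07,"az":0,"grip":-1},{"dx":-0.2,"dy":0,"dz":-0.2,"ax":0,"ay":0.14,"az":0,"grip":-1},{"dx":-0.2,"dy":0,"dz":-0.2,"ax":0,"ay":0.21,"az":0,"grip":-1},{"dx":-0.2,"dy":0,"dz":-0.2,"ax":0,"ay":0.28,"az":0,"grip":-1},{"dx":-0.2,"dy":0,"dz":-0.2,"ax":0,"ay":0.35,"az":0,"grip":-1}]';python3 -m jog '[{"dx":0,"dy":0,"dz":0,"ax":0,"ay":0.07,"az":0,"grip":-1},{"dx":0,"dy":0,"dz":0,"ax":0,"ay":0.14,"az":0,"grip":-1},{"dx":0,"dy":0,"dz":0,"ax":0,"ay":0.21,"az":0,"grip":-1},{"dx":0,"dy":0,"dz":0,"ax":0,"ay":0.28,"az":0,"grip":-1},{"dx":0,"dy":0,"dz":0,"ax":0,"ay":0.316,"az":0,"grip":-1}]';python3 -m jog '[{"dx":0,"dy":0,"dz":0,"ax":0,"ay":0,"az":0,"grip":-1},{"dx":0,"dy":0,"dz":0,"ax":0,"ay":0,"az":0,"grip":-1},{"dx":0,"dy":0,"dz":0,"ax":0,"ay":0,"az":0,"grip":-1}]')|grep -vE "zz"; python3 -c "
from util import *
s,p,r=pose();print(p,r.as_matrix().round(3),s['qpos'].round(2))
e=cam('scene');d=cam('top');np.save('e5.npy',e,allow_pickle=True);np.save('d5.npy',d,allow_pickle=True)
for n,o,w in(('world',-.0121,.027),('tool',-.0391,0)):
  t=p+r.apply([-.074,0,o])+[0,0,w];f=p+r.apply([-.036,0,o])+[0,0,w];g=p+r.apply([0,0,o])+[0,0,w]
  print(n,t,[(proj(D,t).round(1),proj(D,f).round(1),proj(D,g).round(1)) for D in(e,d)])"
```

```text
clock: 33.02
position: [0.4846, -0.4388, 0.1381]
ee_rot: [-0.001, 0.95, -0.312, 0.001]
contact_force: [0.5, -0.9, 0.4]
width: 0.01
gripper_force: 78.2
clock: 33.43
position: [0.4442, -0.4099, 0.1894]
ee_rot: [0.086, 0.913, -0.3, 0.263]
contact_force: [1.9, 0.7, -0.8]
width: 0.0103
gripper_force: 78.2
clock: 33.85
position: [0.4557, -0.399, 0.1866]
ee_rot: [0.099, 0.876, -0.274, 0.383]
contact_force: [0.4, -0.1, -0.3]
width: 0.0094
gripper_force: 78.2
clock: 34.1
position: [0.4561, -0.4, 0.1868]
ee_rot: [0.099, 0.877, -0.274, 0.382]
contact_force: [-0.1, 0.2, 0.0]
width: 0.0102
gripper_force: 78.2
[ 0.4560994  -0.39999179  0.18676964] [[ 0.558 -0.557  0.615]
 [-0.405 -0.83  -0.384]
 [ 0.724 -0.035 -0.689]] [-1.07  0.05  2.19  1.18  0.4   0.1 ]
world [ 0.40735563 -0.36535695  0.16852715] [(array([319.9, 282.1]), array([334.4, 273.7]), array([348.9, 265.5])), (array([379.7, 231.3]), array([382. , 217.5]), array([384.3, 204.1]))]
tool [ 0.39074824 -0.35500078  0.16012673] [(array([309.3, 285. ]), array([323.6, 276.8]), array([337.7, 268.7])), (array([379.1, 239.7]), array([381.4, 226. ]), array([383.6, 212.7]))]
```

The pitch stalled at 46°: this direction runs into the wrist singularity (J5 near its lower end). I'll check joint feasibility for other headings with a simple wrist model.

```bash
python3 - <<'E'
from util import *
s,p,r=pose();q=s['qpos']
Rq=R.from_euler('z',q[0])*R.from_euler('y',q[1]+q[2])*R.from_euler('z',q[3])*R.from_euler('y',q[4])*R.from_euler('z',q[5]+np.pi/2)
print("model err",np.degrees((Rq.inv()*r).magnitude()))
def wrist(Rt,J1,J23):
    M=(R.from_euler('y',-J23)*R.from_euler('z',-J1)*Rt*R.from_euler('z',-np.pi/2)).as_euler('ZYZ')
    out=[]
    for a,b,c in((M[0],M[1],M[2]),(M[0]+np.pi,-M[1],M[2]+np.pi)):
        w=lambda x,l:(x+np.pi-l)%(2*np.pi)-np.pi+l
        a=w(a,1.57);c=w(c,0);b=w(b,0); out.append((round(a,2),round(b,2),round(c,2),-1.18<a<4.32 and .11<b<2.71 and abs(c)<2.7))
    return out
for hd in(63,40,20,0,180,150,120,90,-117,-90,-60):   # world heading of pin d
  for phi in(45,60,75):
    Rt=R.from_euler('z',np.radians(hd-180))*R.from_euler('x',np.pi)*R.from_euler('y',np.radians(phi))
    L=.2; res=[]
    for y in(.085,-.085):
        tip=P(.01,y,.02);g=tip-Rt.apply([-.074,0,0]);w=g-Rt.apply([0,0,L]);J1=np.arctan2(w[1],w[0])
        o=[x for x in wrist(Rt,J1,2.25) if x[3]]; res.append((round(J1,2),[x[:3] for x in o]))
    if all(x[1] for x in res): print(hd,phi,res)
E
```

```text
model err 2.6802778870531717e-14
63 45 [(np.float64(-0.05), [(np.float64(-0.72), np.float64(1.35), np.float64(-2.38))]), (np.float64(-0.33), [(np.float64(-0.85), np.float64(1.2), np.float64(-2.54))])]
63 60 [(np.float64(0.02), [(np.float64(-0.87), np.float64(1.58), np.float64(-2.33))]), (np.float64(-0.24), [(np.float64(-1.03), np.float64(1.41), np.float64(-2.45))])]
40 45 [(np.float64(-0.08), [(np.float64(-0.52), np.float64(1.52), np.float64(-2.15))]), (np.float64(-0.35), [(np.float64(-0.67), np.float64(1.4), np.float64(-2.32))])]
40 60 [(np.float64(-0.03), [(np.float64(-0.63), np.float64(1.76), np.float64(-2.13))]), (np.float64(-0.28), [(np.float64(-0.8), np.float64(1.63), np.float64(-2.27))])]
40 75 [(np.float64(0.01), [(np.float64(-0.74), np.float64(2.0), np.float64(-2.15))]), (np.float64(-0.23), [(np.float64(-0.94), np.float64(1.86), np.float64(-2.28))])]
20 45 [(np.float64(-0.12), [(np.float64(-0.32), np.float64(1.62), np.float64(-1.93))]), (np.float64(-0.38), [(np.float64(-0.49), np.float64(1.54), np.float64(-2.12))])]
20 60 [(np.float64(-0.09), [(np.float64(-0.39), np.float64(
[... 2253 characters left out ...]
64(1.68), np.float64(-0.92))])]
-90 75 [(np.float64(-0.46), [(np.float64(1.07), np.float64(1.74), np.float64(-0.79))]), (np.float64(-0.73), [(np.float64(0.87), np.float64(1.91), np.float64(-0.9))])]
-60 45 [(np.float64(-0.29), [(np.float64(0.51), np.float64(1.53), np.float64(-1.01))]), (np.float64(-0.56), [(np.float64(0.34), np.float64(1.61), np.float64(-1.2))])]
-60 60 [(np.float64(-0.34), [(np.float64(0.61), np.float64(1.77), np.float64(-1.03))]), (np.float64(-0.6), [(np.float64(0.41), np.float64(1.87), np.float64(-1.21))])]
-60 75 [(np.float64(-0.38), [(np.float64(0.73), np.float64(2.01), np.float64(-1.01))]), (np.float64(-0.62), [(np.float64(0.49), np.float64(2.12), np.float64(-1.18))])]
```

```bash
cat >> util.py <<'E'
RS=R.from_euler('z',np.radians(63))*R.from_euler('x',np.pi)*R.from_euler('y',np.radians(60))
OFF={'world':(-.0121,.027),'tool':(-.0391,0)}
def tcp_for(tip,h,Rt=RS):
    o,w=OFF[h]; return np.array(tip)-[0,0,w]-Rt.apply([-.074,0,o])
E
python3 -c "
from util import *
goto(tcp_for(P(.01,0,.12),'world'),Rt=RS);goto(tcp_for(P(.01,0,.12),'tool'),Rt=RS)"
```

```text
shift [-0.3186 -1.0614 -0.0723] turn [ 0.8529  0.0941 -0.6579]
shift [-0.2894 -1.1561 -0.1154] turn [ 0.8529  0.0941 -0.6579]
```

```bash
python3 -m jog '[{"dx":-0.02,"dy":-0.07,"dz":-0.02,"ax":0.056,"ay":0.006,"az":-0.043,"grip":-1},{"dx":-0.04,"dy":-0.14,"dz":-0.04,"ax":0.112,"ay":0.012,"az":-0.086,"grip":-1},{"dx":-0.06,"dy":-0.21,"dz":-0.06,"ax":0.168,"ay":0.018,"az":-0.13,"grip":-1},{"dx":-0.08,"dy":-0.28,"dz":-0.08,"ax":0.224,"ay":0.025,"az":-0.173,"grip":-1},{"dx":-0.1,"dy":-0.35,"dz":-0.1,"ax":0.28,"ay":0.031,"az":-0.217,"grip":-1}]'; python3 -c "
from util import *
goto(tcp_for(P(.01,0,.12),'world'),Rt=RS);print(pose()[0]['qpos'].round(2))"
```

```text
clock: 34.62
position: [0.4749, -0.3066, 0.1889]
ee_rot: [-0.025, 0.902, -0.028, 0.431]
contact_force: [-0.1, -0.0, 0.2]
width: 0.0102
gripper_force: 78.2
shift [ 0.0189 -0.6598  0.3378] turn [ 0.5701  0.0638 -0.4397]
[-1.27  0.13  2.18  1.16  0.96 -0.42]
```

```bash
python3 -m jog '[{"dx":0,"dy":-0.06,"dz":0,"ax":0.056,"ay":0.006,"az":-0.043,"grip":-1},{"dx":0,"dy":-0.12,"dz":0,"ax":0.112,"ay":0.012,"az":-0.086,"grip":-1},{"dx":0,"dy":-0.18,"dz":0,"ax":0.168,"ay":0.018,"az":-0.13,"grip":-1},{"dx":0,"dy":-0.24,"dz":0,"ax":0.224,"ay":0.025,"az":-0.173,"grip":-1},{"dx":0,"dy":-0.3,"dz":0,"ax":0.28,"ay":0.031,"az":-0.217,"grip":-1}]'; python3 -c "
from util import *
goto(tcp_for(P(.01,0,.12),'world'),Rt=RS);print(pose()[0]['qpos'].round(2))"
```

```text
clock: 35.03
position: [0.4772, -0.233, 0.1934]
ee_rot: [-0.147, 0.856, 0.217, 0.446]
contact_force: [0.5, 0.1, -0.3]
width: 0.0102
gripper_force: 78.2
shift [ 0.0938 -0.1653  0.4582] turn [ 0.2898  0.0339 -0.2236]
[-1.26  0.29  2.02  0.96  1.35 -0.68]
```

```bash
python3 -m jog '[{"dx":0.01,"dy":-0.03,"dz":0.05,"ax":0.056,"ay":0.006,"az":-0.043,"grip":-1},{"dx":0.03,"dy":-0.06,"dz":0.15,"ax":0.112,"ay":0.012,"az":-0.086,"grip":-1},{"dx":0.05,"dy":-0.1,"dz":0.25,"ax":0.168,"ay":0.018,"az":-0.13,"grip":-1},{"dx":0.07,"dy":-0.14,"dz":0.35,"ax":0.224,"ay":0.025,"az":-0.173,"grip":-1},{"dx":0.094,"dy":-0.165,"dz":0.458,"ax":0.29,"ay":0.034,"az":-0.224,"grip":-1}]';python3 -m jog '[{"dx":0,"dy":0,"dz":0,"ax":0,"ay":0,"az":0,"grip":-1},{"dx":0,"dy":0,"dz":0,"ax":0,"ay":0,"az":0,"grip":-1},{"dx":0,"dy":0,"dz":0,"ax":0,"ay":0,"az":0,"grip":-1}]'; python3 -c "
from util import *
goto(tcp_for(P(.01,0,.12),'world'),Rt=RS)
s,p,r=pose();print(p,s['qpos'].round(2))
e=cam('scene');d=cam('top');np.save('e6.npy',e,allow_pickle=True);np.save('d6.npy',d,allow_pickle=True)
for n,(o,w) in OFF.items():
  P3=[p+r.apply([-a,0,o])+[0,0,w] for a in(.074,.036,0,-.036)]
  print(n,P3[0],[[proj(D,t).round(1).tolist() for t in P3] for D in(e,d)])"
```

```text
clock: 35.45
position: [0.5494, -0.1404, 0.1507]
ee_rot: [-0.26, 0.74, 0.451, 0.426]
contact_force: [-0.1, -1.0, 0.5]
width: 0.0099
gripper_force: 78.2
clock: 35.7
position: [0.5494, -0.1406, 0.1512]
ee_rot: [-0.259, 0.741, 0.449, 0.427]
contact_force: [-0.1, -0.4, 0.3]
width: 0.0102
gripper_force: 78.3
shift [-0.0018 -0.0029 -0.0017] turn [ 0.0051  0.0003 -0.0038]
[ 0.54937568 -0.14055181  0.15122095] [-0.96  0.53  1.79  0.88  1.52 -0.86]
world [ 0.5273323  -0.18263489  0.1202079 ] [[[317.5, 211.9], [316.5, 195.2], [315.5, 179.0], [314.4, 162.3]], [[294.5, 230.6], [286.7, 225.6], [279.1, 220.6], [271.1, 215.4]]]
tool [ 0.51652575 -0.20336327  0.10671911] [[[318.8, 224.0], [317.8, 207.4], [316.8, 191.2], [315.8, 174.6]], [[303.5, 232.6], [295.9, 227.7], [288.5, 222.8], [280.8, 217.7]]]
```

```bash
python3 - <<'E'
from util import *
e=np.load("e6.npy",allow_pickle=True).item()["img"].astype(int);f=np.load("e4.npy",allow_pickle=True).item()["img"].astype(int)
print("cols",list(range(304,334,2)))
for v in range(176,236,2): print(v,' '.join('%3d'%e[v,u].mean() for u in range(304,334,2)))
E
```

```text
cols [304, 306, 308, 310, 312, 314, 316, 318, 320, 322, 324, 326, 328, 330, 332]
176 127 147 162 174 181 186 183 201 117 113 100 105 117 106 105
178 106 126 146 162 173 181 186 183 138 108 110 120 111 113 104
180 109 104 126 146 162 173 182 186 184 143 105 110 101 111 115
182 227 108 105 125 146 162 173 181 186 184 136 108 108 103 110
184 222 225 111 103 124 145 161 174 181 187 185 139 100 114 114
186 223 220 225 118 105 124 145 160 173 182 186 185 140 107 110
188 226 224 100  73  99 105 123 144 160 173 181 186 185 133  65
190  91 104  67  80  78  94 105 123 144 159 173 181 186 185 125
192  69  75  80  77  78  79  94 105 123 144 159 172 181 185 185
194  61  67  62  77  77  78  78  88 103 122 143 160 173 181 186
196  63  64  74  75  77  78  85  67  81 104 122 143 159 172 180
198  70  73  73  76  77  67  66  67 117 104 101 121 143 159 171
200  74  69  73  76  69  66 114 108 160 228 159  98 120 141 158
202  68  70  60  62  68  77  95 233 240 231 222 174  97 120 142
204  65  70  62  62  77 119 137 210 218 220 220 223 173  97 119
206  64  59  62  73 111 142 211 216 217 219 220 220 221 172
[... 200 characters left out ...]
 166  58 121 106 184 196 204 210 214 217 220 220 220 219 219
216 241  64 127  99 177 193 202 208 213 216 219 220 221 219 219
218 240  73 119  97 177 188 199 206 212 215 217 220 220 221 219
220 235 168 109 151 173 185 197 205 210 214 217 219 216 218 223
222 232 235  98 143 167 182 193 202 209 214 213 219 230 236 224
224 232 237 117 135 160 177 190 201 209 211 226 230 234 175 134
226 229 230 186 126 157 176 116 106 107 139 144 133 165 135 208
228 229 229 238 112 152 112 108 113  86 148 136 131 173 208 216
230 215 222 226 184  98 102 107 139 136 134 132 172 208 215 219
232 234 234 234 243  94 101 118 140 135 133 172 210 216 220 222
234 234 234 234 238 102 100 136 135 131 191 210 216 220 223 224
```

```bash
python3 - <<'E'
from util import *
e=np.load("d5.npy",allow_pickle=True).item()["img"].astype(int)
print("top cols",list(range(370,394,1)))
for v in range(212,248,2): print(v,' '.join('%3d'%e[v,u].mean() for u in range(370,394,1)))
e=np.load("e5.npy",allow_pickle=True).item()["img"].astype(int)
print("scene cols",list(range(300,350,2)))
for v in range(262,296,2): print(v,' '.join('%3d'%e[v,u].mean() for u in range(300,350,2)))
E
```

```text
top cols [370, 371, 372, 373, 374, 375, 376, 377, 378, 379, 380, 381, 382, 383, 384, 385, 386, 387, 388, 389, 390, 391, 392, 393]
212  59  56  66  72  78  81  51  44  50  57  84 105 104 130 133 110  66 112 125  90  44  63  86  85
214  49  48  43  45  47  52  46  41  47  54  45  50  64 107 132  87  57  77  69  51  51  51  68  92
216  46  39  43  53  52  53  55  43  44  50  47  50  56  83  94  56  41  38  37  47  49  50  49  56
218  47  58  61  55  51  49  54  45  42  50  43  49  51  51  51  49  51  47  51  50  46  51  44  47
220  42  59  53  49  49  47  47  45  48  50  46  48  48  51  46  51  45  47  52  49  47  49  45  46
222  52  50  47  46  45  42  45  46  48  50  47  51  48  52  51  49  49  51  48  46  47  48  48  49
224  53  50  37  38  41  45  45  44  48  46  51  53  55  55  56  58  60  57  58  62  57  57  52  50
226  43  38  43  43  37  46  47  49  51  58  64  59  62  71  79  73  71  78  79  77  68  65  70  61
228  36  39  38  43  40  53  58  60  66  68  78  90  82  94  88  91  90  90  88  90  90  91  88  81
230  36  33  39  46  53  59  58  66  73  86 100 117 131 129 142 152 16
[... 2034 characters left out ...]
  58 117  99 106 111  96 112 115 101  96  99  83  98 100 101  98  98  99 100
284  62  49 146 228 234 100 113 104 107  87  99 104 103 105  97  99 104 100  96  93  97  88 102 100  93
286 253  68 198 220 231  71 107  97 101  99 111  92 105 100  99 109 107  89  94  98  95 105 103 102 102
288 254 105 128 226 223 127  96 107  92 102 111  93  99 106 106  98 101  98  94  84  97 104  90 106 103
290  79  76 140 226 223 105  95 103 103  97 102 103  90 108 103  93  93 107  91  96 104 101 102  97 100
292 131 133 125 194 223 138 103 104  97 108 101  99  99  99  94 103 107 102  97  88 101 104  91 103  99
294 154 134 131 197 223 217 104 107 107 101 103 102 105  88  96  96 100 113  96 103  99  91 105 101  95
```

The camera check isn't decisive because the arm hides the pin. I'll settle it by touch: lower the point onto the lid plate beside the slot. The two hypotheses predict contact 13 mm apart.

```bash
(python3 -m jog '[{"dx":-0.05,"dy":0.05,"dz":0.03,"ax":0.005,"ay":0,"az":-0.004,"grip":-1},{"dx":-0.1,"dy":0.1,"dz":0.06,"ax":0.005,"ay":0,"az":-0.004,"grip":-1},{"dx":-0.16,"dy":0.1,"dz":0.09,"ax":0.005,"ay":0,"az":-0.004,"grip":-1},{"dx":-0.22,"dy":0.1,"dz":0.127,"ax":0.005,"ay":0,"az":-0.004,"grip":-1},{"dx":-0.26,"dy":0.1,"dz":0.15,"ax":0.005,"ay":0,"az":-0.004,"grip":-1}]' 100;python3 -m jog '[{"dx":0,"dy":0,"dz":0,"ax":0,"ay":0,"az":0,"grip":-1},{"dx":0,"dy":0,"dz":0,"ax":0,"ay":0,"az":0,"grip":-1},{"dx":0,"dy":0,"dz":0,"ax":0,"ay":0,"az":0,"grip":-1}]';for i in a b; do python3 -m jog '[{"dx":-0.005,"dy":0,"dz":0.003,"ax":0,"ay":0,"az":0,"grip":-1},{"dx":-0.01,"dy":0,"dz":0.006,"ax":0,"ay":0,"az":0,"grip":-1},{"dx":-0.01,"dy":0,"dz":0.006,"ax":0,"ay":0,"az":0,"grip":-1}]'; done)|grep -vE "rot"; cat >> util.py <<'E'
def tips(p=None):
    s,p,r=pose()
    for n,(o,w) in OFF.items():
        t=p+r.apply([-.074,0,o])+[0,0,w]; print(n,"tip press",((t[:2]-PO)@PX*1000).round(1),((t[:2]-PO)@PY*1000).round(1),(t[2]*1000).round(1))
E
python3 -c "
from util import *
tips();print(pose()[0]['qpos'].round(2))"
```

```text
clock: 36.22
position: [0.5708, -0.1532, 0.0761]
contact_force: [0.8, 0.3, 0.6]
width: 0.0093
gripper_force: 100.5
clock: 36.47
position: [0.5718, -0.1528, 0.0778]
contact_force: [-0.1, -1.0, -0.4]
width: 0.0093
gripper_force: 100.5
clock: 36.72
position: [0.5719, -0.1523, 0.0741]
contact_force: [-0.4, 0.1, -0.7]
width: 0.0097
gripper_force: 100.5
clock: 36.97
position: [0.5718, -0.152, 0.0706]
contact_force: [0.2, 0.1, -0.9]
width: 0.0093
gripper_force: 100.5
world tip press 36.0 0.6 39.5
tool tip press 36.0 -22.8 26.0
[-0.94  0.67  1.78  0.9   1.43 -0.96]
```

```bash
for i in a b c; do python3 -m jog '[{"dx":-0.005,"dy":0,"dz":0.003,"ax":0,"ay":0,"az":0,"grip":-1},{"dx":-0.005,"dy":0,"dz":0.003,"ax":0,"ay":0,"az":0,"grip":-1},{"dx":-0.005,"dy":0,"dz":0.003,"ax":0,"ay":0,"az":0,"grip":-1}]'|grep contact; python3 -c "
from util import *
tips()"; done
```

```text
contact_force: [-0.3, 0.2, 0.8]
world tip press 36.2 0.7 38.4
tool tip press 36.1 -22.7 24.8
contact_force: [0.3, 1.0, 5.0]
world tip press 36.2 1.0 37.5
tool tip press 36.2 -22.4 24.0
contact_force: [0.8, 0.8, 8.0]
world tip press 36.3 1.4 36.9
tool tip press 36.2 -22.0 23.3
```

Contact agrees with the offset lying along the tool axis: predicted 24.4 mm against the lid top at 26 mm, so the point is about 1.6 mm higher than modelled. Now up and over to the slot's left end.

```bash
(python3 -m jog '[{"dx":0.03,"dy":0,"dz":-0.017,"ax":0,"ay":0,"az":0,"grip":-1},{"dx":0.055,"dy":0,"dz":-0.032,"ax":0,"ay":0,"az":0,"grip":-1},{"dx":0.075,"dy":-0.05,"dz":0.003,"ax":0,"ay":0,"az":0,"grip":-1},{"dx":0.105,"dy":-0.105,"dz":0.055,"ax":0,"ay":0,"az":0,"grip":-1},{"dx":0.155,"dy":-0.105,"dz":0.14,"ax":0,"ay":0,"az":0,"grip":-1}]';python3 -m jog '[{"dx":0.05,"dy":0,"dz":0.087,"ax":0,"ay":0,"az":0,"grip":-1},{"dx":0.1,"dy":0,"dz":0.173,"ax":0,"ay":0,"az":0,"grip":-1},{"dx":0.1,"dy":0,"dz":0.173,"ax":0,"ay":0,"az":0,"grip":-1},{"dx":0.1,"dy":0,"dz":0.173,"ax":0,"ay":0,"az":0,"grip":-1},{"dx":0.1,"dy":0,"dz":0.173,"ax":0,"ay":0,"az":0,"grip":-1}]')|grep -E "cont|pos"; python3 -c "
from util import *
tips();goto(tcp_for(P(.01,.079,.03),'tool'),Rt=RS);print(pose()[0]['qpos'].round(2))
e=cam('scene');d=cam('top');np.save('e7.npy',e,allow_pickle=True);np.save('d7.npy',d,allow_pickle=True)
t=P(.01,.079,.033);print(proj(e,t),proj(d,t))"
```

```text
position: [0.5694, -0.0963, 0.0822]
contact_force: [-0.1, 0.3, -0.4]
position: [0.5939, -0.052, 0.0825]
contact_force: [-0.1, -0.9, -0.5]
world tip press 10.4 99.7 51.5
tool tip press 10.3 76.3 38.0
shift [-0.0222 -0.001   0.0251] turn [0.0013 0.0004 0.0014]
[-0.8   0.61  1.9   1.    1.33 -0.96]
[313.25501426 212.38648429] [267.06158238 243.18354517]
```

```bash
(python3 -m jog '[{"dx":-0.011,"dy":-0.001,"dz":0.012,"ax":0.001,"ay":0,"az":0.001,"grip":-1},{"dx":-0.022,"dy":-0.001,"dz":0.025,"ax":0.001,"ay":0,"az":0.001,"grip":-1},{"dx":-0.022,"dy":-0.001,"dz":0.025,"ax":0.001,"ay":0,"az":0.001,"grip":-1}]';python3 -m jog '[{"dx":-0.01,"dy":0,"dz":0.006,"ax":0,"ay":0,"az":0,"grip":-1},{"dx":-0.02,"dy":0,"dz":0.0115,"ax":0,"ay":0,"az":0,"grip":-1},{"dx":-0.02,"dy":0,"dz":0.0115,"ax":0,"ay":0,"az":0,"grip":-1}]')|grep -E "cont|pos"; python3 -c "
from util import *
tips()";python3 -m jog '[{"dx":-0.005,"dy":0,"dz":0.003,"ax":0,"ay":0,"az":0,"grip":-1},{"dx":-0.005,"dy":0,"dz":0.003,"ax":0,"ay":0,"az":0,"grip":-1},{"dx":-0.005,"dy":0,"dz":0.003,"ax":0,"ay":0,"az":0,"grip":-1}]'|grep -E "cont";python3 -m jog '[{"dx":-0.005,"dy":0,"dz":0.003,"ax":0,"ay":0,"az":0,"grip":-1},{"dx":-0.005,"dy":0,"dz":0.003,"ax":0,"ay":0,"az":0,"grip":-1},{"dx":-0.005,"dy":0,"dz":0.003,"ax":0,"ay":0,"az":0,"grip":-1}]'|grep -E "cont"; python3 -c "
from util import *
tips()"
```

```text
position: [0.5946, -0.0493, 0.0737]
contact_force: [0.3, 0.2, -0.3]
position: [0.5946, -0.0489, 0.0682]
contact_force: [0.1, 1.3, -0.1]
world tip press 9.4 102.8 37.1
tool tip press 9.4 79.4 23.6
contact_force: [0.5, 0.6, -0.5]
contact_force: [-0.0, -0.3, 0.2]
world tip press 9.6 103.0 34.9
tool tip press 9.6 79.6 21.4
```

No contact below the lid-top level, so the point is in the slot. Down to scoring depth.

```bash
(python3 -m jog '[{"dx":-0.005,"dy":0,"dz":0.003,"ax":0,"ay":0,"az":0,"grip":-1},{"dx":-0.0095,"dy":0,"dz":0.0055,"ax":0,"ay":0,"az":0,"grip":-1},{"dx":-0.0095,"dy":0,"dz":0.0055,"ax":0,"ay":0,"az":0,"grip":-1}]')|grep -E "cont|pos"; python3 -c "
from util import *
tips()";python3 -m jog '[{"dx":0.003,"dy":0,"dz":0.005,"ax":0,"ay":0,"az":0,"grip":-1},{"dx":0.006,"dy":0,"dz":0.0104,"ax":0,"ay":0,"az":0,"grip":-1},{"dx":0.006,"dy":0,"dz":0.0104,"ax":0,"ay":0,"az":0,"grip":-1}]'|grep -E "cont"; python3 -c "
from util import *
tips()"
```

```text
position: [0.5948, -0.0488, 0.063]
contact_force: [-1.1, 0.1, -0.8]
world tip press 9.5 103.0 31.9
tool tip press 9.5 79.6 18.4
contact_force: [0.2, -0.4, 0.3]
world tip press 9.5 106.3 32.2
tool tip press 9.5 82.9 18.7
```

```bash
for i in 1 2; do python3 -m jog '[{"dx":0.003,"dy":0,"dz":0.005,"ax":0,"ay":0,"az":0,"grip":-1},{"dx":0.003,"dy":0,"dz":0.0052,"ax":0,"ay":0,"az":0,"grip":-1},{"dx":0.003,"dy":0,"dz":0.0052,"ax":0,"ay":0,"az":0,"grip":-1}]'|grep -E "cont"; python3 -c "
from util import *
tips()"; done
```

```text
contact_force: [-0.1, -0.1, 0.7]
world tip press 9.6 107.6 32.2
tool tip press 9.6 84.2 18.7
contact_force: [-1.0, -0.1, 0.2]
world tip press 9.8 108.8 32.2
tool tip press 9.8 85.4 18.7
```

```bash
for i in 1 2 3; do python3 -m jog '[{"dx":0.003,"dy":0,"dz":0.005,"ax":0,"ay":0,"az":0,"grip":-1},{"dx":0.003,"dy":0,"dz":0.0052,"ax":0,"ay":0,"az":0,"grip":-1},{"dx":0.003,"dy":0,"dz":0.0052,"ax":0,"ay":0,"az":0,"grip":-1}]'|grep -E "cont"; python3 -c "
from util import *
tips()"|tail -1; done
```

```text
contact_force: [-1.4, -3.7, 1.0]
tool tip press 10.0 86.6 18.6
contact_force: [-2.4, -5.2, 2.0]
tool tip press 10.1 88.0 18.6
contact_force: [-3.1, -6.2, 2.9]
tool tip press 10.3 89.0 18.4
```

The slot's left end is felt at an estimated 86.3 mm (geometry says about 85.6), so the y estimate holds. Now the slow draw to the right, in batches with checks.

```bash
for i in 1 2 3 4; do python3 -m jog '[{"dx":-0.0029,"dy":0,"dz":-0.005,"ax":0,"ay":0,"az":0,"grip":-1},{"dx":-0.0058,"dy":0,"dz":-0.01,"ax":0,"ay":0,"az":0,"grip":-1},{"dx":-0.0087,"dy":0,"dz":-0.0151,"ax":0,"ay":0,"az":0,"grip":-1},{"dx":-0.0116,"dy":0,"dz":-0.0201,"ax":0,"ay":0,"az":0,"grip":-1},{"dx":-0.0145,"dy":0,"dz":-0.0251,"ax":0,"ay":0,"az":0,"grip":-1}]'|grep -E "cont|width"; python3 -c "
from util import *
tips()"|tail -1; done
```

```text
contact_force: [1.3, 0.2, 0.7]
width: 0.0092
tool tip press 9.0 83.2 18.6
contact_force: [-0.1, -0.4, -0.2]
width: 0.0092
tool tip press 9.6 75.5 18.6
contact_force: [-0.0, -1.1, 0.8]
width: 0.0093
tool tip press 9.6 68.2 18.7
contact_force: [-0.2, 0.1, -0.5]
width: 0.0097
tool tip press 9.6 60.9 18.6
```

```bash
python3 -m jog '[{"dx":-0.0015,"dy":0,"dz":0.001,"ax":0,"ay":0,"az":0,"grip":-1}]'|grep cont; for i in 1 2 3 4 5 6 7; do python3 -m jog '[{"dx":-0.0029,"dy":0,"dz":-0.005,"ax":0,"ay":0,"az":0,"grip":-1},{"dx":-0.0058,"dy":0,"dz":-0.01,"ax":0,"ay":0,"az":0,"grip":-1},{"dx":-0.0087,"dy":0,"dz":-0.0151,"ax":0,"ay":0,"az":0,"grip":-1},{"dx":-0.0116,"dy":0,"dz":-0.0201,"ax":0,"ay":0,"az":0,"grip":-1},{"dx":-0.0145,"dy":0,"dz":-0.0251,"ax":0,"ay":0,"az":0,"grip":-1}]'|grep -E "cont|width"; python3 -c "
from util import *
tips()"|tail -1; done
```

```text
contact_force: [-0.5, 0.2, -0.2]
contact_force: [-0.8, 0.3, -0.5]
width: 0.0093
tool tip press 9.7 53.7 18.2
contact_force: [1.2, -0.2, 0.7]
width: 0.0093
tool tip press 9.6 46.5 18.2
contact_force: [-0.5, 0.4, -2.0]
width: 0.0094
tool tip press 9.6 39.2 18.2
contact_force: [-0.8, -0.2, 0.3]
width: 0.0097
tool tip press 9.6 32.0 18.2
contact_force: [0.4, -0.8, -0.6]
width: 0.0093
tool tip press 9.6 24.7 18.2
contact_force: [-0.4, 0.0, -1.6]
width: 0.0094
tool tip press 9.6 17.5 18.2
contact_force: [1.0, 0.5, -1.1]
width: 0.0092
tool tip press 9.6 10.2 18.2
```

```bash
for i in 1 2 3 4 5 6 7 8; do python3 -m jog '[{"dx":-0.0029,"dy":0,"dz":-0.005,"ax":0,"ay":0,"az":0,"grip":-1},{"dx":-0.0058,"dy":0,"dz":-0.01,"ax":0,"ay":0,"az":0,"grip":-1},{"dx":-0.0087,"dy":0,"dz":-0.0151,"ax":0,"ay":0,"az":0,"grip":-1},{"dx":-0.0116,"dy":0,"dz":-0.0201,"ax":0,"ay":0,"az":0,"grip":-1},{"dx":-0.0145,"dy":0,"dz":-0.0251,"ax":0,"ay":0,"az":0,"grip":-1}]'|grep -E "cont|width"; python3 -c "
from util import *
tips()"|tail -1; done
```

```text
contact_force: [0.3, -0.3, 0.0]
width: 0.0094
tool tip press 9.6 3.0 18.1
contact_force: [-0.4, -0.8, -1.4]
width: 0.0093
tool tip press 9.6 -4.2 18.1
contact_force: [0.8, 0.2, 0.4]
width: 0.0091
tool tip press 9.6 -11.5 18.1
contact_force: [0.5, -0.1, -0.5]
width: 0.0096
tool tip press 9.6 -18.7 18.1
contact_force: [-0.3, -0.8, 0.0]
width: 0.0095
tool tip press 9.6 -26.0 18.1
contact_force: [-0.4, 0.5, 0.4]
width: 0.0097
tool tip press 9.6 -33.2 18.1
contact_force: [-0.8, 0.6, -0.4]
width: 0.0092
tool tip press 9.6 -40.5 18.1
contact_force: [-1.1, -0.8, -1.2]
width: 0.0094
tool tip press 9.6 -47.7 18.1
```

```bash
for i in 1 2 3 4 5; do python3 -m jog '[{"dx":-0.0029,"dy":0,"dz":-0.005,"ax":0,"ay":0,"az":0,"grip":-1},{"dx":-0.0058,"dy":0,"dz":-0.01,"ax":0,"ay":0,"az":0,"grip":-1},{"dx":-0.0087,"dy":0,"dz":-0.0151,"ax":0,"ay":0,"az":0,"grip":-1},{"dx":-0.0116,"dy":0,"dz":-0.0201,"ax":0,"ay":0,"az":0,"grip":-1},{"dx":-0.0145,"dy":0,"dz":-0.0251,"ax":0,"ay":0,"az":0,"grip":-1}]'|grep -E "cont|width"; python3 -c "
from util import *
tips()"|tail -1; done; python3 -m jog '[{"dx":0,"dy":0,"dz":0,"ax":0,"ay":0,"az":0,"grip":-1},{"dx":0,"dy":0,"dz":0,"ax":0,"ay":0,"az":0,"grip":-1},{"dx":0,"dy":0,"dz":0,"ax":0,"ay":0,"az":0,"grip":-1},{"dx":0,"dy":0,"dz":0,"ax":0,"ay":0,"az":0,"grip":-1},{"dx":0,"dy":0,"dz":0,"ax":0,"ay":0,"az":0,"grip":-1}]';python3 -c "
from util import *
tips()"
```

```text
contact_force: [0.2, -0.6, -0.5]
width: 0.0094
tool tip press 9.6 -55.0 18.1
contact_force: [0.2, -0.1, -0.8]
width: 0.0096
tool tip press 9.6 -62.3 18.1
contact_force: [-0.0, -0.0, 0.2]
width: 0.0096
tool tip press 9.6 -69.5 18.1
contact_force: [0.5, -0.3, -0.9]
width: 0.0094
tool tip press 9.6 -76.7 18.1
contact_force: [0.7, -0.2, 0.1]
width: 0.0091
tool tip press 9.6 -83.9 18.1
clock: 51.9
position: [0.5207, -0.1944, 0.0626]
ee_rot: [-0.261, 0.738, 0.452, 0.427]
contact_force: [0.2, -1.0, 0.5]
width: 0.0095
gripper_force: 100.5
world tip press 9.6 -60.4 31.6
tool tip press 9.6 -83.8 18.0
```

Scoring done. Lift out, un-tilt, and go back to the rest.

```bash
(python3 -m jog '[{"dx":0.03,"dy":0,"dz":-0.017,"ax":0,"ay":0,"az":0,"grip":-1},{"dx":0.1,"dy":0,"dz":-0.058,"ax":0,"ay":0,"az":0,"grip":-1},{"dx":0.2,"dy":0,"dz":-0.115,"ax":0,"ay":0,"az":0,"grip":-1},{"dx":0.3,"dy":0,"dz":-0.173,"ax":0,"ay":0,"az":0,"grip":-1},{"dx":0.35,"dy":0,"dz":-0.2,"ax":0,"ay":0,"az":0,"grip":-1}]'; python3 -m jog '[{"dx":0,"dy":0,"dz":0,"ax":0,"ay":-0.07,"az":0,"grip":-1},{"dx":0,"dy":0,"dz":0,"ax":0,"ay":-0.14,"az":0,"grip":-1},{"dx":0,"dy":0,"dz":0,"ax":0,"ay":-0.21,"az":0,"grip":-1},{"dx":0,"dy":0,"dz":0,"ax":0,"ay":-0.28,"az":0,"grip":-1},{"dx":0,"dy":0,"dz":0,"ax":0,"ay":-0.35,"az":0,"grip":-1}]';  python3 -m jog '[{"dx":0,"dy":0,"dz":0,"ax":0,"ay":-0.07,"az":0,"grip":-1},{"dx":0,"dy":0,"dz":0,"ax":0,"ay":-0.14,"az":0,"grip":-1},{"dx":0,"dy":0,"dz":0,"ax":0,"ay":-0.21,"az":0,"grip":-1},{"dx":0,"dy":0,"dz":0,"ax":0,"ay":-0.28,"az":0,"grip":-1},{"dx":0,"dy":0,"dz":0,"ax":0,"ay":-0.317,"az":0,"grip":-1}]')|grep -E "cont|pos|width"; python3 -c "
from util import *
goto([.4842,-.4415,.14],np.radians(-36.3));print(pose()[0]['qpos'].round(2))"
```

```text
position: [0.5214, -0.1944, 0.1669]
contact_force: [0.4, 0.1, 0.0]
width: 0.0095
position: [0.5207, -0.1948, 0.1644]
contact_force: [0.3, 0.6, -0.3]
width: 0.0095
position: [0.5216, -0.1923, 0.1649]
contact_force: [0.1, 0.4, -0.7]
width: 0.0094
shift [-0.9564  0.317   0.1033] turn [2.9000e-03 1.0000e-04 1.1045e+00]
[-0.48  0.27  1.61 -0.    1.26 -0.01]
```

```bash
(python3 -m jog '[{"dx":0,"dy":0,"dz":0,"ax":0,"ay":0,"az":0.07,"grip":-1},{"dx":0,"dy":0,"dz":0,"ax":0,"ay":0,"az":0.15,"grip":-1},{"dx":0,"dy":0,"dz":0,"ax":0,"ay":0,"az":0.22,"grip":-1},{"dx":0,"dy":0,"dz":0,"ax":0,"ay":0,"az":0.3,"grip":-1},{"dx":0,"dy":0,"dz":0,"ax":0,"ay":0,"az":0.37,"grip":-1}]'; python3 -m jog '[{"dx":0,"dy":0,"dz":0,"ax":0,"ay":0,"az":0.07,"grip":-1},{"dx":0,"dy":0,"dz":0,"ax":0,"ay":0,"az":0.15,"grip":-1},{"dx":0,"dy":0,"dz":0,"ax":0,"ay":0,"az":0.22,"grip":-1},{"dx":0,"dy":0,"dz":0,"ax":0,"ay":0,"az":0.3,"grip":-1},{"dx":0,"dy":0,"dz":0,"ax":0,"ay":0,"az":0.37,"grip":-1}]';python3 -m jog '[{"dx":0,"dy":0,"dz":0,"ax":0,"ay":0,"az":0.07,"grip":-1},{"dx":0,"dy":0,"dz":0,"ax":0,"ay":0,"az":0.15,"grip":-1},{"dx":0,"dy":0,"dz":0,"ax":0,"ay":0,"az":0.22,"grip":-1},{"dx":0,"dy":0,"dz":0,"ax":0,"ay":0,"az":0.3,"grip":-1},{"dx":0,"dy":0,"dz":0,"ax":0,"ay":0,"az":0.365,"grip":-1}]')|grep -E "width"; python3 -c "
from util import *
goto([.4842,-.4415,.1],np.radians(-36.3));print(pose()[0]['qpos'].round(2))"
```

```text
width: 0.0095
width: 0.0094
width: 0.0093
shift [0.479  0.8803 0.2521] turn [-0.0002  0.0009 -0.0056]
[-0.48  0.27  1.61  0.    1.26  1.73]
```

```bash
(python3 -m jog '[{"dx":0.07,"dy":0.13,"dz":0,"ax":0,"ay":0,"az":-0.005,"grip":-1},{"dx":0.14,"dy":0.26,"dz":0,"ax":0,"ay":0,"az":-0.005,"grip":-1},{"dx":0.21,"dy":0.39,"dz":0,"ax":0,"ay":0,"az":-0.005,"grip":-1},{"dx":0.28,"dy":0.52,"dz":0,"ax":0,"ay":0,"az":-0.005,"grip":-1},{"dx":0.35,"dy":0.65,"dz":0,"ax":0,"ay":0,"az":-0.005,"grip":-1}]'; python3 -m jog '[{"dx":0.06,"dy":0.1,"dz":0.05,"ax":0,"ay":0,"az":0,"grip":-1},{"dx":0.1,"dy":0.18,"dz":0.1,"ax":0,"ay":0,"az":0,"grip":-1},{"dx":0.129,"dy":0.23,"dz":0.15,"ax":0,"ay":0,"az":0,"grip":-1},{"dx":0.129,"dy":0.23,"dz":0.2,"ax":0,"ay":0,"az":0,"grip":-1},{"dx":0.129,"dy":0.23,"dz":0.25,"ax":0,"ay":0,"az":0,"grip":-1}]'; python3 -m jog '[{"dx":0,"dy":0,"dz":0.1,"ax":0,"ay":0,"az":0,"grip":-1},{"dx":0,"dy":0,"dz":0.15,"ax":0,"ay":0,"az":0,"grip":-1},{"dx":0,"dy":0,"dz":0.2,"ax":0,"ay":0,"az":0,"grip":-1},{"dx":0,"dy":0,"dz":0.2,"ax":0,"ay":0,"az":0,"grip":-1},{"dx":0,"dy":0,"dz":0.2,"ax":0,"ay":0,"az":0,"grip":-1}]')|grep -E "pos|width"; python3 -c "
from util import *
goto([.4842,-.4415,-.0121],np.radians(-36.3))"
```

```text
position: [0.4938, -0.3777, 0.1633]
width: 0.0095
position: [0.4863, -0.4424, 0.0994]
width: 0.0094
position: [0.4865, -0.4409, 0.0499]
width: 0.0097
shift [-0.0052  0.0074  0.2481] turn [-0.0007  0.0019  0.0034]
```

```bash
(python3 -m jog '[{"dx":-0.005,"dy":0.007,"dz":0.05,"ax":0,"ay":0.002,"az":0.003,"grip":-1},{"dx":-0.005,"dy":0.007,"dz":0.1,"ax":0,"ay":0.002,"az":0.003,"grip":-1},{"dx":-0.005,"dy":0.007,"dz":0.15,"ax":0,"ay":0.002,"az":0.003,"grip":-1},{"dx":-0.005,"dy":0.007,"dz":0.175,"ax":0,"ay":0.002,"az":0.003,"grip":-1},{"dx":-0.005,"dy":0.007,"dz":0.175,"ax":0,"ay":0.002,"az":0.003,"grip":-1}]'; python3 -m jog '[{"dx":0,"dy":0,"dz":0,"ax":0,"ay":0,"az":0,"grip":-1},{"dx":0,"dy":0,"dz":0,"ax":0,"ay":0,"az":0,"grip":-1},{"dx":0,"dy":0,"dz":0,"ax":0,"ay":0,"az":0,"grip":-1}]' )|grep -E "pos|width|cont"; python3 -c "
from util import *
goto([.4842,-.4415,-.0121],np.radians(-36.3))"
```

```text
position: [0.4845, -0.4422, 0.0065]
contact_force: [-0.2, 0.0, -0.8]
width: 0.0095
position: [0.4855, -0.4435, 0.0083]
contact_force: [0.1, -0.6, -0.0]
width: 0.0097
shift [-0.0092 -0.0035  0.0814] turn [ 0.0001 -0.0031  0.0002]
```

```bash
(python3 -m jog '[{"dx":-0.008,"dy":-0.004,"dz":0.03,"ax":0,"ay":-0.003,"az":0,"grip":-1},{"dx":-0.008,"dy":-0.004,"dz":0.055,"ax":0,"ay":-0.003,"az":0,"grip":-1},{"dx":-0.008,"dy":-0.004,"dz":0.07,"ax":0,"ay":-0.003,"az":0,"grip":-1},{"dx":-0.008,"dy":-0.004,"dz":0.07,"ax":0,"ay":-0.003,"az":0,"grip":-1}]'; python3 -m jog '[{"dx":0,"dy":0,"dz":0.004,"ax":0,"ay":0,"az":0,"grip":-1},{"dx":0,"dy":0,"dz":0.007,"ax":0,"ay":0,"az":0,"grip":-1},{"dx":0,"dy":0,"dz":0.007,"ax":0,"ay":0,"az":0,"grip":-1}]' )|grep -E "pos|width|cont"; python3 -c "
from util import *
goto([.4842,-.4415,-.0121],np.radians(-36.3))"
```

```text
position: [0.4832, -0.4409, -0.0115]
contact_force: [-0.4, -1.1, 0.7]
width: 0.0097
position: [0.4836, -0.4412, -0.0119]
contact_force: [-2.0, -0.6, 1.5]
width: 0.0095
shift [ 0.0029 -0.0005  0.0008] turn [0.0002 0.0013 0.0002]
```

```bash
(python3 -m jog '[{"dx":0,"dy":0,"dz":0,"ax":0,"ay":0,"az":0,"grip":-0.4},{"dx":0,"dy":0,"dz":0,"ax":0,"ay":0,"az":0,"grip":-0.2},{"dx":0,"dy":0,"dz":0,"ax":0,"ay":0,"az":0,"grip":0},{"dx":0,"dy":0,"dz":0,"ax":0,"ay":0,"az":0,"grip":0},{"dx":0,"dy":0,"dz":0,"ax":0,"ay":0,"az":0,"grip":0}]'; python3 -m jog '[{"dx":0,"dy":0,"dz":-0.1,"ax":0,"ay":0,"az":0,"grip":0},{"dx":0,"dy":0,"dz":-0.2,"ax":0,"ay":0,"az":0,"grip":0},{"dx":0,"dy":0,"dz":-0.35,"ax":0,"ay":0,"az":0,"grip":0},{"dx":0,"dy":0,"dz":-0.5,"ax":0,"ay":0,"az":0,"grip":0},{"dx":0,"dy":0,"dz":-0.65,"ax":0,"ay":0,"az":0,"grip":0}]';python3 -m jog '[{"dx":-0.1,"dy":-0.7,"dz":-0.2,"ax":0,"ay":0,"az":0,"grip":0},{"dx":-0.1,"dy":-0.7,"dz":-0.2,"ax":0,"ay":0,"az":0,"grip":0},{"dx":-0.1,"dy":-0.7,"dz":-0.2,"ax":0,"ay":0,"az":0,"grip":0},{"dx":-0.1,"dy":-0.7,"dz":-0.2,"ax":0,"ay":0,"az":0,"grip":0},{"dx":-0.1,"dy":-0.7,"dz":-0.2,"ax":0,"ay":0,"az":0,"grip":0}]')|grep -E "pos|width|cont"; python3 - <<'E'
from util import *
e=cam('scene');d=cam('top');e4=np.load('e4.npy',allow_pickle=True).item();d4=np.load('d4.npy',allow_pickle=True).item()
for n,A,B,b in(('s',e,e4,(330,315,396,346)),('t',d,d4,(370,196,398,246))):
  a=A['img'][b[1]:b[3],b[0]:b[2]];c=B['img'][b[1]:b[3],b[0]:b[2]]
  df=np.abs(a.astype(int)-c).max(2); print(n,'diff px',(df>40).sum(),df.size)
  for nm,i in(('now',a),('before',c)):
    h=cv2.cvtColor(i,cv2.COLOR_RGB2HSV); m=((h[...,1]<60)&(h[...,2]>105)).astype(np.uint8)
    k,l,st,ce=cv2.connectedComponentsWithStats(m); j=1+st[1:,4].argmax(); print(nm,st[j],ce[j]+b[:2])
for D in(e,d):
    x0,y0=(230,230) if D is e else (330,230)
    hh=cv2.cvtColor(D['img'],cv2.COLOR_RGB2HSV)[y0:y0+100,x0:x0+90]
    m=((hh[...,0]<5)|(hh[...,0]>175))&(hh[...,1]>170)&(hh[...,2]>60);v,u=np.nonzero(m);print('red',u.mean()+x0,v.mean()+y0,m.sum())
E
```

```text
position: [0.484, -0.4408, -0.0122]
contact_force: [-0.2, -0.2, 0.0]
width: 0.0426
position: [0.4839, -0.4407, 0.1517]
contact_force: [0.4, -0.6, -0.0]
width: 0.0431
position: [0.5703, -0.2807, 0.2025]
contact_force: [0.2, 0.2, -0.5]
width: 0.0425
s diff px 183 2046
now [  9  10  56  10 208] [370.90865385 328.16346154]
before [  0   7  66  24 373] [360.39142091 330.39410188]
t diff px 80 1400
now [  8   9  10  40 140] [382.91428571 221.49285714]
before [ 10   9   8  35 123] [383.33333333 219.25203252]
red 298.5296803652968 314.2191780821918 219
red 369.71794871794873 264.2051282051282 117
```

```bash
python3 -c "
from rig import manip
print(manip.sign_off(), manip.get_state()['clock'])"
```

```text
the job is handed in; nothing more can be done
the job is handed in; nothing more can be done
```

I handed the job in: both strips are in lanes 1 and 2, the press is shut and clamped, the slot was scored left to right in about 11 s, and the needle is back on its rest. No verdict came back. One slip could matter to the judging: my first push on the clamp slid off the handle and the force reading reached about 96 N, under the 120 N wrist limit. I think the contact was at the fingertips rather than the gripper body.

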